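# Glue-clamp an award plaque face down and set the screw a quarter turn past touch

## Robot

A 7-joint arm with a two-finger parallel gripper is mounted at the origin on the work surface. World frame = base frame: x ahead of the robot, y to its left, z up, the work surface at z = 0. Lengths are in mm, angles in rad, forces in N, time in s.
With the tool pointing down it reaches from about 400 to 875 mm from the base axis. Payload 4.4 kg.
Tool frame: the origin (TCP) lies midway between the tips of the shut fingers; the grasp point (between the pads) lies 19 mm behind it; x points along the fingers, y is the direction in which the jaws open and shut, and the axes are right-handed (so a half turn about x gives the same grasp; the last joint's range is limited). The gripper opens to 85 mm and grips with 20 to 120 N. Pads are 22 mm wide; open, the fingers measure 114 mm over their backs; the gripper's body (76 mm by 85 mm) begins 54 mm behind the grasp point. The pads swing forward as they close: fully open they stand 13 mm farther back than shut.
Start: joints at [-1.251, 0.628, 0.038, 1.517, -0.027, 0.996, -0.02], TCP at [244.573, 602.247, 231.313] pointing down, gripper open.
Joint ranges: [-3.06, 3.06], [-0.37, 2.12], [-1.25, 1.32], [0.18, 2.47], [-1.1, 4.24], [0.23, 1.98], [-2.94, 2.94]. Speed limits (rad/s): [2.57, 2.57, 3.14, 3.14, 3.14, 3.14, 3.14].

## Interface

Orientations are given as [roll, pitch, yaw] about the fixed x, y, z axes, in that order (R = Rz(yaw) Ry(pitch) Rx(roll)).
In Python, from cell import ctrl gives the robot as it stands.
- The arm moves only by the tool arm_command, never from a script. Its argument "series" is a list of rows, each a list of 7 numbers: the opening, from 0 (shut) to 1 (fully open), then the shift along the world's x, y, z in cm, then the turn, a rotation vector about the world's x, y, z in degrees. In form: [[claw, x, y, z, rx, ry, rz], ...]. A call has 1 to 20 rows; each row shifts and turns the commanded pose from where the row before left it; what a row does not reach is not made up. A row lasts 1/12 s, in which the tool goes at most 41.7 mm and 7.16 degrees, less where a joint would pass 70% of its speed; a pose out of reach is approached as far as the arm can. A call with a gripper value outside its range is refused whole. The fingers move at their own pace and stop on an object; the grip force is fixed at half the most. Time passes only in rows, so rows that do not move let the fingers close. It gives the time, the measured TCP pose, the force and the opening at its end, in the units of the state.
- ctrl.read_state(): the state, without advancing time (a new reading comes with each control period).
- ctrl.get_image(name): name is "scene" or "top"; returns the picture (400x640x3 uint8, blue, green, red); there is no depth.
- ctrl.calibration(name): a dict with "fovy" (degrees; the focal length in pixels is half the picture's height over the tangent of half this angle, whatever the lens; pixels are square), "cx", "cy" (the principal point, pixels), "cam_to_world" (4x4, takes a point from camera to world coordinates). Camera axes: x right, y up, looking along -z (the intrinsics and any distortion apply to the point x, -y, -z); pixel columns grow to the right and rows downward; lengths in mm; the calibration is good to about 2 mm. A picture is of the moment at which its call begins. calibration takes no time and is no camera call.
- ctrl.finish_job(): hands the job in, once; it reports no verdict.
Trained networks look in the newest picture that a camera, given by its name, has taken for a name from the list of things; names that differ only in an ending like _2 or _b are one class to them, and where a whole thing is asked for, a point or a joint stands for the part that bears it (a point fixed in the world has none). Each returns a list of dicts, best first, with "conf" (0 to 1); they miss things now and then, are a little off and sometimes report something else, mostly with a low value. They report only what shows in the picture. A call takes as long as a camera call.
- ctrl.spot_in(label, camera): "centre" ([x, y, z] in mm, in world coordinates, good to about 4 mm: the middle of the surface that is visible of it).
The state is a dict: "clock": time; "qpos": joint angles; "qd": joint speeds; "tau": joint torques, N m; "eef_pos": TCP position; "tool_rot": TCP orientation; "force": force on the tool from outside, world axes, zero at the start; "torque": the same for the moment, N m; "width": finger opening in mm.
Only numpy, scipy, OpenCV 4.12 (cv2) and the standard library are available. Lean on these libraries where they do the work, as an engineer would, in place of code of your own. Each camera call takes 0.05 s, during which the arm holds its last target.

## Task

The brass plate has just been glued to the wooden award plaque: turn the plaque over and lay it brass side down on the clamp's green bed, centred on the bed and with its long side running along the bed's long side, then let go of it. Then turn the clamp's red knob clockwise until the pad just touches the wood, and give it a further quarter turn, no more. Handle the plaque gently, never letting it drop or topple, and leave the bell, the remote control and the black tin where they are.

Things in the scene. Friction and masses are not known exactly. Their poses are not given: they have to be found in the camera images.
- plaque: Rectangular award plaque, 100 (x) x 64 (y) x 20 (z) mm, about 0.13 kg, wood with a brass plate on its +z face and a bare wooden back with two black dots. Origin at the centre of the wooden (-z) face. It starts brass side up on the cork block, which it overhangs by about 12 mm on its long sides and 15 mm at its ends. It stands safely on the desk on either of its 64 x 20 mm ends.
- plaque_center (a point): Middle of the plaque's volume (10 mm from each face); axes as the plaque's.
- block: Fixed cork block on the desk, 70 (x) x 40 (y) x 30 (z) mm, on which the plaque starts. Origin at the centre of its underside.
- clamp: Blue steel clamp fixed to the desk. Origin on the desk directly under the bed's centre; +x runs from the open end, which lies toward the robot, to the column. Base plate x -50 to 120, y -45 to 45 mm, 12 mm thick. Column x 85 to 111, y -18 to 18 mm, up to z 123 mm. Arm above the bed from x 13 to 111, y -15 to 15 mm, z 105 to 123 mm. The screw axis is vertical at x = 28, y = 0 mm. Plaque and gripper come in from the open (-x) end or from the sides.
- bed_top (a point): Centre of the top of the bed: a fixed wooden block with a green felt top, 76 (x) x 44 (y) mm, narrower than the plaque. Its height differs by up to 2 mm between starts (40 to 42 mm above the desk). z up, x and y as the clamp's. The plaque is to lie with its centre over this point, overhanging all round.
- knob_grip (a point): On the screw axis, in the middle of the red bar of the knob: the bar is 46 (x, the point's x axis) x 12 (y) mm and 32 mm high, from 20 mm below this point to 12 mm above it; one end is white. Below the bar is a black disc of 32 mm diameter, 8 mm thick. Grip the bar across its 12 mm from above. The bar turns with the knob and goes down with the screw; it starts about 166 mm above the desk. One grasp can turn it about 1.5 rad; then open, turn back and grip again.
- knob (a joint): Angle of the knob in rad, growing as it is turned clockwise seen from above, which lowers the screw by 16 mm per turn (4 mm per quarter turn). Range 0 to 9; starts between 0 and 0.9. Its friction (about 0.06 N m) keeps it where it is left.
- pad_face (a point): Centre of the underside of the clamp's black rubber pad (20 mm diameter), on the screw axis. It starts 4 to 9 mm above where the plaque's upper face will be, and goes down as the knob is turned.
- pad (a joint): How far the spring-loaded pad is pushed up into the screw's end, in m: 0 while the pad hangs free, and from the touch on it grows with the knob, 0.004 per quarter turn (1.5 N per mm). The orange stem above the pad, 4 mm of which shows below the dark collar, slides out of sight by this amount.
- bell: Steel desk bell, 84 mm diameter, 60 mm high, loose; origin at the centre of its underside. To be left alone.
- remote: Black remote control, 150 (x) x 45 (y) x 18 mm, loose; origin at the centre of its underside. To be left alone.
- tin: Round black tin, 86 mm diameter, 60 mm high, loose; origin at the centre of its underside. To be left alone.

How it is judged:
By the outcome, as a careful person would: the job done as asked, in the order asked, and still so for the second after the job is handed in, with the robot touching nothing.
It also fails if it takes over 72 s, if anything falls off the work surface, if the arm or the gripper's body presses on something with over 40 N, if the wrist force passes 120 N, or if a joint passes its speed limit or range.

## Working session

There is one attempt and no reset: what is moved stays moved. The work goes in short steps, Python scripts to look and compute and a tool call to move; the robot and the scene stay as the last step left them, time stands still between calls to the robot, and variables do not carry over. Pictures are saved under pics/ and viewed, and the job is handed in when it is done.

Besides the shell and the picture viewer there is one more tool, called after ">>>" by a JSON object that holds its "method" and its "body", one argument or row to a line. arm_command: Moves the arm, as the interface text tells. Its arguments: {"type":"object","properties":{"series":{"type":"array"}},"required":["series"]}

```bash
mkdir -p pics; ls; python3 - <<'E'
from cell import ctrl
import cv2
s=ctrl.read_state(); print(s)
for n in("scene","top"):
    cv2.imwrite(f"pics/{n}0.png",ctrl.get_image(n)); c=ctrl.calibration(n); print(n,c)
    for l in("plaque","block","clamp","knob_grip","pad_face","bell","remote","tin"):
        print(n,l,[(d['conf'],[round(v) for v in d['centre']]) for d in ctrl.spot_in(l,n)][:3])
print(ctrl.read_state()['clock'])
E
```

```text
pics
{'clock': 0.0, 'qpos': array([-1.25078911,  0.62936827,  0.03843026,  1.51834356, -0.02702123,
        0.9962612 , -0.02003153]), 'qd': array([ 0.00093324,  0.00019845, -0.00191941,  0.00091526, -0.00151562,
        0.0002719 , -0.00077031]), 'tau': array([-6.54337418e-04, -5.63398218e+01,  1.22545637e+00, -1.93438482e+01,
        1.08784102e-02,  1.05635799e-02,  2.00705671e-05]), 'eef_pos': array([244.33371731, 601.68064183, 230.38231133]), 'tool_rot': array([-1.57057493,  1.56893333, -1.95641522]), 'force': array([ 0.16408439, -0.63193097,  0.8799406 ]), 'torque': array([ 0.01613325, -0.02165016, -0.03567043]), 'width': 85.35129150570896}
scene {'fovy': 55.49836224721747, 'cx': 318.0371501013926, 'cy': 193.40755403394417, 'cam_to_world': array([[-1.68834513e-01, -5.77332230e-01,  7.98863194e-01,
         1.36731655e+03],
       [ 9.85476522e-01, -8.39174918e-02,  1.47627500e-01,
         2.65043270e+02],
       [-1.81915183e-02,  8.12185539e-01,  5.83115527e-01,
         6.83590805e+02],
       [ 0.00000000e+00,  0.00000000e+00,  0.00000000e+00,
         1.00000000e+00]])}
sc
[... 316 characters left out ...]
6.31883595213164, 'cx': 325.52845280231867, 'cy': 190.31197557284204, 'cam_to_world': array([[ 5.89172937e-03,  9.82440338e-01, -1.86483967e-01,
         3.70352233e+02],
       [-9.99948125e-01,  4.23866902e-03, -9.26183810e-03,
         9.95732797e+01],
       [-8.30875954e-03,  1.86528861e-01,  9.82414347e-01,
         1.32335729e+03],
       [ 0.00000000e+00,  0.00000000e+00,  0.00000000e+00,
         1.00000000e+00]])}
top plaque [(0.63, [491, 152, 49])]
top block []
top clamp [(0.7, [572, -173, 12])]
top knob_grip [(0.65, [492, 152, 49]), (0.54, [552, -183, 176])]
top pad_face []
top bell [(0.62, [719, 34, 37]), (0.59, [490, 151, 52])]
top remote [(0.61, [469, 425, 19])]
top tin []
0.9
```

View pics/scene0.png

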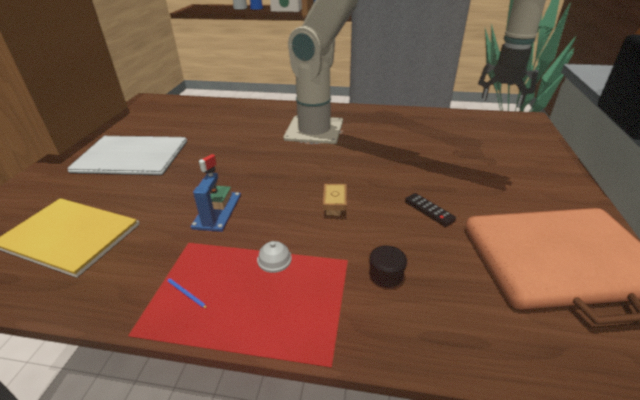

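View pics/top0.png

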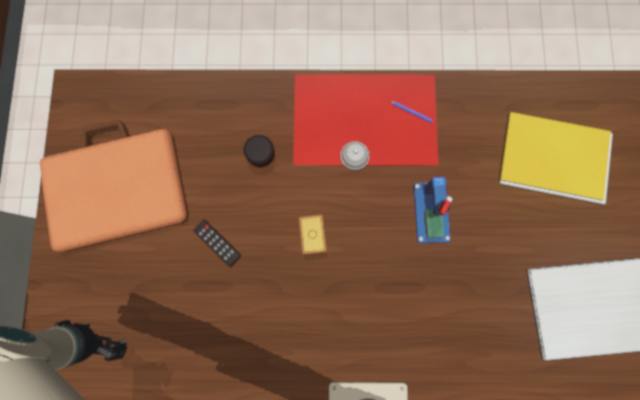

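The scene shows the plaque on its block near (335,200) and the clamp near (215,195). In the top view they are at (313,234) and (433,210). I'll crop for detail.

```bash
cat > h.py <<'E'
import numpy as np, cv2
from cell import ctrl
from scipy.spatial.transform import Rotation as R
def cal(n):
    c=ctrl.calibration(n); f=200/np.tan(np.radians(c['fovy']/2)); return f,c['cx'],c['cy'],np.array(c['cam_to_world'])
def proj(n,P):
    f,cx,cy,T=cal(n); P=np.atleast_2d(P); q=(P-T[:3,3])@T[:3,:3]
    return np.c_[cx+f*q[:,0]/-q[:,2], cy-f*q[:,1]/-q[:,2]]
def unproj(n,uv,z):
    f,cx,cy,T=cal(n); uv=np.atleast_2d(uv).astype(float)
    d=np.c_[(uv[:,0]-cx)/f,-(uv[:,1]-cy)/f,-np.ones(len(uv))]@T[:3,:3].T
    t=(z-T[2,3])/d[:,2]; return T[:3,3]+d*t[:,None]
def crop(im,x0,y0,x1,y1,k,name):
    cv2.imwrite(name,cv2.resize(im[y0:y1,x0:x1],None,fx=k,fy=k,interpolation=cv2.INTER_CUBIC))
def st():
    s=ctrl.read_state(); print('t',round(s['clock'],2),'tcp',s['eef_pos'].round(1),'rpy',np.degrees(s['tool_rot']).round(1),'F',s['force'].round(1),'w',round(s['width'],1),'q',s['qpos'].round(2)); return s
E
python3 - <<'E'
from h import *
t=cv2.imread('pics/top0.png'); s=cv2.imread('pics/scene0.png')
crop(t,283,200,343,260,10,'pics/tp.png'); crop(t,400,165,470,250,7,'pics/tc.png'); crop(s,180,145,250,235,6,'pics/sc.png'); crop(s,310,170,370,225,10,'pics/sp.png')
E
```

```text
(no output)
```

View pics/tp.png

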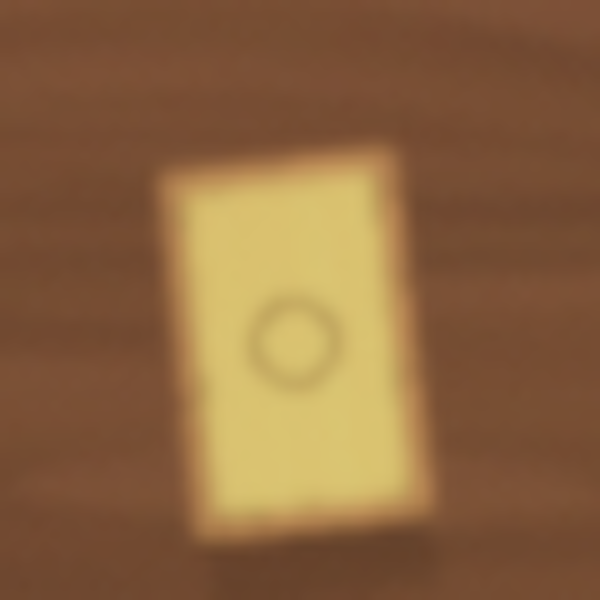

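View pics/tc.png

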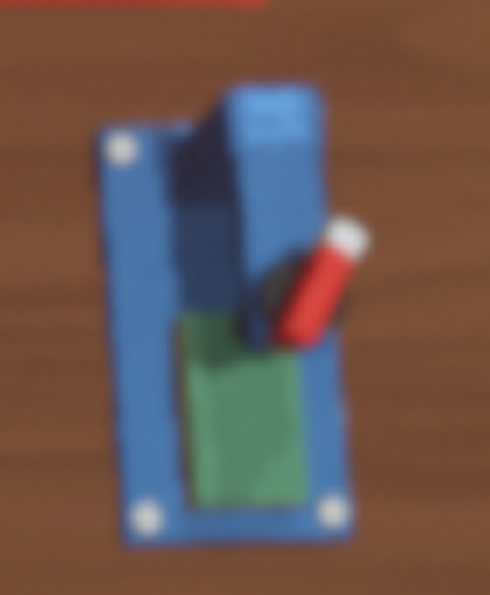

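View pics/sc.png

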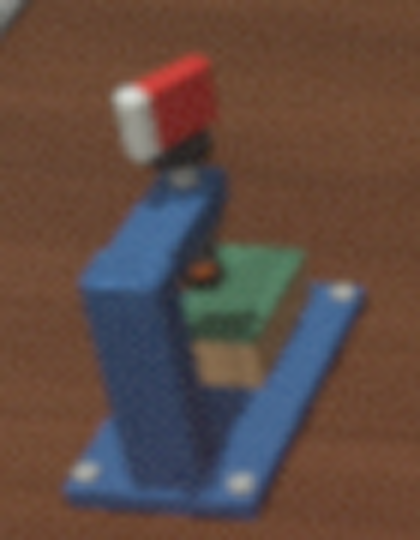

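View pics/sp.png

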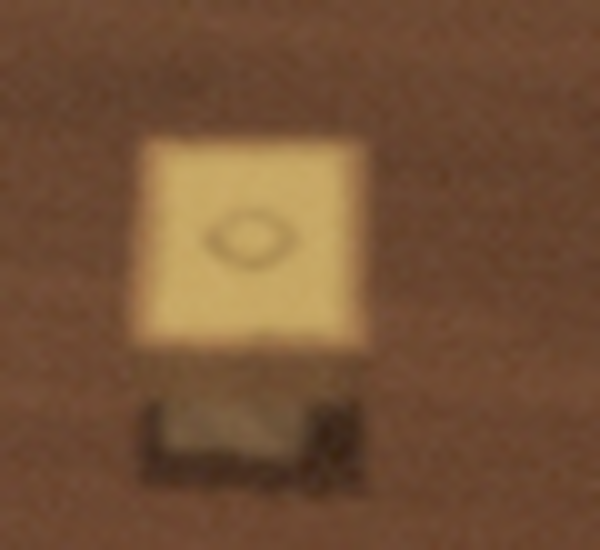

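```bash
cat > fit.py <<'E'
from h import *
from scipy.optimize import least_squares
def full(pts,x0,y0,k): return np.array([[x0+(a+.5)/k-.5,y0+(b+.5)/k-.5] for a,b in pts])
def fit(obs,x0):
    # obs: list (cam, uv, local pts)
    def res(p):
        c,s=np.cos(p[2]),np.sin(p[2]); out=[]
        for n,uv,L in obs:
            L=np.array(L,float); W=np.c_[p[0]+c*L[:,0]-s*L[:,1],p[1]+s*L[:,0]+c*L[:,1],L[:,2]]
            out.append((proj(n,W)-uv).ravel())
        return np.concatenate(out)
    r=least_squares(res,x0); return r.x,r.fun.reshape(-1,2)
if __name__=="__main__":
    # plaque: crop tp corners at z=50; image up = +x, image left=+y
    pt=full([(160,172),(400,147),(435,518),(197,542)],283,200,10); Lt=[(50,32,50),(50,-32,50),(-50,-32,50),(-50,32,50)]
    ps=full([(140,140),(367,140),(370,348),(132,350)],310,170,10); Ls=[(-50,-32,50),(-50,32,50),(50,32,50),(50,-32,50)]
    for nm,o in(("both",[("top",pt,Lt),("scene",ps,Ls)]),("top",[("top",pt,Lt)]),("scene",[("scene",ps,Ls)])):
        x,r=fit(o,[490,150,0]); print("plaque",nm,x.round(3),np.abs(r).max().round(2),r.round(1).tolist())
    ct=full([(102,128),(355,545),(125,545)],400,165,7); Lc=[(120,45,12),(-50,-45,12),(-50,45,12)]
    bt=full([(192,507),(308,500)],400,165,7); Lb=[(-38,22,41),(-38,-22,41)]
    cs=full([(65,490),(250,508),(365,288),(83,280),(152,287)],180,145,6); Lsc=[(120,-45,12),(120,45,12),(-50,45,12),(111,-18,123),(111,18,123)]
    T=[("top",ct,Lc),("top",bt,Lb)];S=[("scene",cs,Lsc),("scene",full([(305,248)],180,145,6),[(-38,22,41)])]
    for nm,o in(("both",T+S),("top",T),("scene",S)):
        x,r=fit(o,[560,-180,0]); print("clamp",nm,x.round(3),r.round(1).tolist())
E
python3 fit.py
```

```text
plaque both [4.91504e+02 1.49236e+02 1.19000e-01] 1.46 [[-0.6, 0.2], [-1.5, 0.1], [-0.9, -0.6], [-0.6, -0.3], [-0.2, -0.4], [-1.3, -0.1], [-1.3, -0.4], [-0.8, -1.0]]
plaque top [4.91037e+02 1.46799e+02 1.08000e-01] 0.43 [[0.4, 0.2], [-0.4, 0.3], [-0.2, -0.3], [0.1, -0.3]]
plaque scene [4.93588e+02 1.52058e+02 1.30000e-01] 0.58 [[0.5, 0.2], [-0.6, 0.3], [-0.2, 0.0], [0.3, -0.4]]
clamp both [ 5.24300e+02 -1.87237e+02  4.10000e-02] [[-1.4, -0.1], [-1.0, -1.2], [-0.4, -0.1], [0.1, -0.2], [-0.4, 0.3], [-0.7, -0.8], [0.1, -1.5], [-0.6, -1.0], [-1.6, -0.2], [0.3, -0.5], [-0.5, -0.3]]
clamp top [ 5.23458e+02 -1.89182e+02  2.40000e-02] [[0.0, -0.1], [-0.6, -0.6], [-0.0, -0.0], [0.5, 0.0], [0.1, 0.7]]
clamp scene [ 5.27029e+02 -1.84094e+02  3.30000e-02] [[-0.3, -0.1], [0.5, -0.6], [0.2, -0.3], [-1.2, 0.5], [0.7, 0.2], [0.2, 0.3]]
```

```bash
cat >> h.py <<'E'
def toolR(rpy): return R.from_euler('xyz',rpy)
def want(a_deg,yaw_deg):
    """tool x pitched a below/along heading yaw; tool y horizontal to the left of heading (choose sign s)"""
    y=np.radians(yaw_deg);a=np.radians(a_deg)
    f=np.array([np.cos(y),np.sin(y),0]);u=np.array([0,0,1.]);x=np.cos(a)*f+np.sin(a)*u;l=np.array([-np.sin(y),np.cos(y),0])
    return R.from_matrix(np.c_[x,l,np.cross(x,l)]),R.from_matrix(np.c_[x,-l,np.cross(x,-l)])
def go(pos,a,yaw,flip=None,ref='tcp'):
    """delta from the measured pose to get TCP (or grasp point, 19 behind) to pos"""
    s=st();cur=toolR(s['tool_rot'])
    for i,W in enumerate(want(a,yaw)):
        if flip is not None and i!=flip: continue
        p=np.array(pos,float)
        if ref=='grasp': p=p+W.as_matrix()[:,0]*19
        rv=np.degrees((W*cur.inv()).as_rotvec())
        print('flip',i,'d cm',((p-s['eef_pos'])/10).round(2),'rotvec',rv.round(2),'|',np.linalg.norm(rv).round(1),'target tcp',p.round(1))
E
python3 - <<'E'
from h import *
go([491,149,150],-90,6.6)
print(toolR(ctrl.read_state()['tool_rot']).as_matrix().round(3))
E
```

```text
t 0.9 tcp [244.6 602.3 231.3] rpy [130.8  90.  108.7] F [-0.   0.1 -0.2] w 85.4 q [-1.25  0.63  0.04  1.52 -0.03  1.   -0.02]
flip 0 d cm [ 24.64 -45.33  -8.13] rotvec [-0.   -0.   28.71] | 28.7 target tcp [491. 149. 150.]
flip 1 d cm [ 24.64 -45.33  -8.13] rotvec [  -0.      0.   -151.29] | 151.3 target tcp [491. 149. 150.]
[[-0.     0.376  0.926]
 [ 0.     0.926 -0.376]
 [-1.     0.    -0.   ]]
```

>>> {"method": "arm_command", "body": {
  "series": [
    [1,1.2,-2.2,0,0,0,1.4],
    [1,1.2,-2.2,0,0,0,1.4],
    [1,1.2,-2.2,0,0,0,1.4],
    [1,1.2,-2.2,0,0,0,1.4],
    [1,1.2,-2.2,0,0,0,1.4],
    [1,1.2,-2.2,0,0,0,1.4],
    [1,1.2,-2.2,0,0,0,1.4],
    [1,1.2,-2.2,0,0,0,1.4],
    [1,1.2,-2.2,0,0,0,1.4],
    [1,1.2,-2.2,0,0,0,1.4]
  ]
}}

```text
clock: 1.73
eef_pos: [365.1, 381.2, 231.5]
tool_rot: [0.9, 1.57, 0.76]
force: [0.6, -0.2, -0.2]
width: 85.4
```

```bash
cat > log.py <<'E'
from h import *
import json
s=st(); open('log.jsonl','a').write(json.dumps([s['qpos'].tolist(),s['eef_pos'].tolist(),s['tool_rot'].tolist()])+'\n')
E
python3 log.py
```

```text
t 1.73 tcp [365.1 381.2 231.5] rpy [51.6 90.  43.5] F [ 0.6 -0.2 -0.2] w 85.4 q [-0.84  0.45 -0.03  1.86  0.02  0.83  0.55]
```

>>> {"method": "arm_command", "body": {
  "series": [
    [1,1.2,-2.2,0,0,4,1.4],
    [1,1.2,-2.2,0,0,4,1.4],
    [1,1.2,-2.2,0,0,4,1.4],
    [1,1.2,-2.2,0,0,4,1.4],
    [1,1.2,-2.2,0,0,4,1.4],
    [1,1.2,-2.2,0,0,4,1.4],
    [1,1.2,-2.2,0,0,4,1.4],
    [1,1.2,-2.2,0,0,4,1.4],
    [1,1.2,-2.2,0,0,4,1.4],
    [1,1.2,-2.2,0,0,4,1.4]
  ]
}}

```text
clock: 2.57
eef_pos: [485.6, 160.9, 231.5]
tool_rot: [-3.129, 0.872, -3.015]
force: [-0.0, 0.9, 0.5]
width: 85.5
```

```bash
python3 log.py
```

```text
t 2.57 tcp [485.6 160.9 231.5] rpy [-179.3   50.  -172.7] F [-0.   0.9  0.5] w 85.5 q [-0.24  0.84 -0.12  1.32 -0.05  1.67  1.35]
```

>>> {"method": "arm_command", "body": {
  "series": [
    [1,0,0,0,0,-7,0],
    [1,0,0,0,0,-7,0],
    [1,0,0,0,0,-7,0],
    [1,0,0,0,0,-7,0],
    [1,0,0,0,0,-7,0],
    [1,0,0,0,0,-7,0],
    [1,0,0,0,0,-7,0],
    [1,0,0,0,0,-7,0],
    [1,0,0,0,0,-7,0],
    [1,0,0,0,0,-7,0],
    [1,0,0,0,0,-7,0]
  ]
}}

```text
clock: 3.48
eef_pos: [491.1, 152.9, 232.1]
tool_rot: [-0.294, 1.078, -0.24]
force: [-0.3, 0.0, -0.3]
width: 85.3
```

```bash
python3 log.py
```

```text
t 3.48 tcp [491.1 152.9 232.1] rpy [-16.9  61.8 -13.8] F [-0.3  0.  -0.3] w 85.3 q [-0.88  0.35  0.36  2.27  0.87  0.29  0.26]
```

>>> {"method": "arm_command", "body": {
  "series": [
    [1,0,0,0,0,-5,0],
    [1,0,0,0,0,-5,0],
    [1,0,0,0,0,-5,0],
    [1,0,0,0,0,-5,0],
    [1,0,0,0,0,0,0],
    [1,0,0,0,0,0,0]
  ]
}}

```text
clock: 3.98
eef_pos: [498.3, 142.4, 233.4]
tool_rot: [-0.289, 0.948, -0.253]
force: [0.5, 0.9, -0.4]
width: 85.2
```

```bash
python3 log.py
```

```text
t 3.98 tcp [498.3 142.4 233.4] rpy [-16.5  54.3 -14.5] F [ 0.5  0.9 -0.4] w 85.2 q [-1.02  0.39  0.5   2.36  1.53  0.27 -0.46]
```

>>> {"method": "arm_command", "body": {
  "series": [
    [1,0,0,0,0,-5,0],
    [1,0,0,0,0,-5,0],
    [1,0,0,0,0,-5,0],
    [1,0,0,0,0,-5,0],
    [1,0,0,0,0,0,0],
    [1,0,0,0,0,0,0]
  ]
}}

```text
clock: 4.48
eef_pos: [499.1, 132.2, 223.8]
tool_rot: [-0.299, 0.817, -0.28]
force: [0.4, -0.2, -0.8]
width: 84.9
```

```bash
python3 log.py
```

```text
t 4.48 tcp [499.1 132.2 223.8] rpy [-17.1  46.8 -16. ] F [ 0.4 -0.2 -0.8] w 84.9 q [-0.79  0.42  0.1   2.45  1.87  0.6  -0.9 ]
```

```bash
python3 - <<'E'
from h import *
go([600,132,230],-20,6,0)
E
```

```text
t 4.48 tcp [499.1 132.2 223.8] rpy [-17.1  46.8 -16. ] F [ 0.4 -0.2 -0.8] w 84.9 q [-0.79  0.42  0.1   2.45  1.87  0.6  -0.9 ]
flip 0 d cm [10.09 -0.02  0.62] rotvec [ 12.04 -27.79  12.  ] | 32.6 target tcp [600. 132. 230.]
```

>>> {"method": "arm_command", "body": {
  "series": [
    [1,1,0,0.1,1.2,-2.8,1.2],
    [1,1,0,0.1,1.2,-2.8,1.2],
    [1,1,0,0.1,1.2,-2.8,1.2],
    [1,1,0,0.1,1.2,-2.8,1.2],
    [1,1,0,0.1,1.2,-2.8,1.2],
    [1,1,0,0.1,1.2,-2.8,1.2],
    [1,1,0,0,1.2,-2.8,1.2],
    [1,1,0,0,1.2,-2.8,1.2],
    [1,1,0,0,1.2,-2.8,1.2],
    [1,1,0,0,1.2,-2.8,1.2]
  ]
}}

```text
clock: 5.32
eef_pos: [592.9, 153.9, 206.6]
tool_rot: [-0.189, 0.565, -0.056]
force: [0.5, -0.1, 1.0]
width: 85.6
```

```bash
python3 log.py; python3 - <<'E'
from h import *
cv2.imwrite("pics/s1.png",ctrl.get_image("scene"))
E
```

```text
t 5.32 tcp [592.9 153.9 206.6] rpy [-10.9  32.3  -3.2] F [ 0.5 -0.1  1. ] w 85.6 q [ 0.14  1.02 -1.24  2.46  2.16  1.69 -0.69]
```

View pics/s1.png

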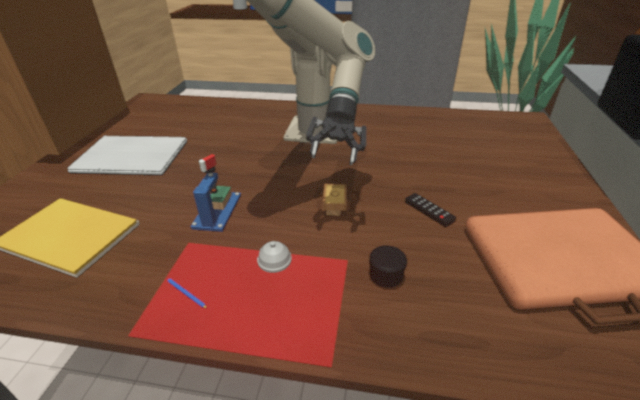

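```bash
cat > fitk.py <<'E'
from h import *
import json, itertools
from scipy.optimize import least_squares
L=[json.loads(l) for l in open('log.jsonl')]
L.append([[-1.25078911,0.62936827,0.03843026,1.51834356,-0.02702123,0.9962612,-0.02003153],[244.5,602.2,231.3],[-1.57057493,1.56893333,-1.95641522]])
Q=np.array([l[0] for l in L]);P=np.array([l[1] for l in L]);O=R.from_euler('xyz',[l[2] for l in L])
ax='zyzyzyz'
def fk(q,s,d,G=None):
    # d: 7 link translations (x,z) after each joint + tool
    r=R.identity();p=np.zeros(3);
    for i in range(7):
        r=r*R.from_euler(ax[i],s[i]*q[i]); p=p+r.apply([d[2*i],0,d[2*i+1]])
    return p,r
if __name__=="__main__":
    best=[]
    for s in itertools.product([1,-1],repeat=7):
        rel=[fk(q,s,np.zeros(14))[1].inv()*o for q,o in zip(Q,O)]
        m=R.concatenate(rel).mean(); e=max((x*m.inv()).magnitude() for x in rel); best.append((e,s,m))
    best.sort(key=lambda b:b[0])
    for b in best[:6]: print(round(b[0],3),b[1],b[2].as_matrix().round(2).tolist())
    for e,s,m in best[:4]:
        f=lambda d:np.concatenate([fk(q,s,d)[0]-p for q,p in zip(Q,P)])/1.0
        # params linear
        A=np.array([np.concatenate([fk(q,s,v)[0] for q in Q]) for v in np.eye(14)]).T
        x=np.linalg.lstsq(A,P.ravel(),rcond=1e-3)[0]; print(s,x.round(0),np.abs(A@x-P.ravel()).max())
E
python3 fitk.py
```

```text
0.0 (-1, 1, -1, 1, -1, 1, -1) [[0.0, -1.0, 0.0], [-0.0, -0.0, -1.0], [1.0, 0.0, -0.0]]
0.79 (1, 1, 1, 1, 1, 1, 1) [[-0.17, 0.99, 0.0], [0.0, -0.0, 1.0], [0.99, 0.17, 0.0]]
1.169 (1, -1, -1, -1, 1, 1, 1) [[-0.68, 0.51, 0.53], [0.69, 0.22, 0.68], [0.23, 0.83, -0.5]]
1.205 (1, -1, 1, -1, -1, 1, -1) [[-0.81, -0.56, -0.19], [-0.58, 0.81, 0.07], [0.12, 0.16, -0.98]]
1.335 (1, 1, 1, -1, -1, 1, -1) [[-0.27, -0.91, 0.32], [-0.56, 0.42, 0.71], [-0.78, 0.01, -0.63]]
1.367 (-1, -1, 1, -1, -1, 1, -1) [[-0.61, -0.63, 0.48], [-0.66, 0.06, -0.75], [0.45, -0.77, -0.45]]
(-1, 1, -1, 1, -1, 1, -1) [-12. 384.  33. 275. -22. 275.  -9. 204.  11. 204. -13. 184.  30. 184.] 29.446787087150312
(1, 1, 1, 1, 1, 1, 1) [ 454. -337. -343. -115.  433. -115. -464. -159.   39. -159.  106. -130.
  540. -130.] 371.0396461841975
(1, -1, -1, -1, 1, 1, 1) [ 2192.  1151.  -808.   516. -1533.   516. -1000.  -267.  -633.  -267.
  -321.   708.   442.   708.] 406.38814440519616
(1, -1, 1, -1, -1, 1, -1) [ 2361.   413. -1477.   887.   156.   887.  -104.   267. -1023.   267.
   428.   394.  -440.   394.] 389.5265675472523
```

```bash
cat > fitk2.py <<'E'
from fitk import *
S=(-1,1,-1,1,-1,1,-1)
def fk3(q,d):
    r=R.identity();p=np.zeros(3);d=np.reshape(d,(7,3))
    for i in range(7):
        r=r*R.from_euler(ax[i],S[i]*q[i]); p=p+r.apply(d[i])
    return p,r
# keep identifiable: link1 z (h), link2 xyz? 
for keep in ([2, 5, 11, 20],[2,5,11,18,20],[2,3,5,9,11,15,20],[2,5,4,10,11,16,20],[2,3,4,5,9,10,11,15,16,20]):
    A=np.array([np.concatenate([fk3(q,np.eye(21)[k])[0] for q in Q]) for k in keep]).T
    x,_,rk,sv=np.linalg.lstsq(A,P.ravel(),rcond=None); print(keep,x.round(1),np.abs(A@x-P.ravel()).max().round(1),sv.round(2)[-1])
E
python3 fitk2.py
```

```text
[2, 5, 11, 20] [348.5 559.5 382.2 366.5] 26.5 0.66
[2, 5, 11, 18, 20] [345.1 570.6 399.6  26.  361.2] 29.1 0.66
[2, 3, 5, 9, 11, 15, 20] [329.4   7.1 570.2   2.8 396.1  25.6 345.4] 28.2 0.39
[2, 5, 4, 10, 11, 16, 20] [ 3.364e+02  5.592e+02 -1.150e+01 -1.630e+01  3.823e+02 -2.000e-01
  3.499e+02] 0.7 0.56
[2, 3, 4, 5, 9, 10, 11, 15, 16, 20] [ 3.360e+02 -5.000e-01 -1.180e+01  5.594e+02 -3.000e-01 -1.610e+01
  3.821e+02 -4.000e-01 -2.000e-01  3.501e+02] 0.6 0.26
```

```bash
cat > kin.py <<'E'
from h import *
from scipy.optimize import least_squares
S=(-1,1,-1,1,-1,1,-1)
D=np.zeros((7,3));D[0,2]=336.3;D[1]=[0,-11.6,559.3];D[3]=[0,-16.2,382.2];D[6,2]=350
G=R.from_matrix([[0,-1,0],[0,0,-1],[1,0,0]])
lo=np.array([-3.06,-.37,-1.25,.18,-1.1,.23,-2.94]);hi=np.array([3.06,2.12,1.32,2.47,4.24,1.98,2.94])
def rot(a,t):
    c,s=np.cos(t),np.sin(t)
    return np.array([[c,-s,0],[s,c,0],[0,0,1]]) if a=='z' else np.array([[c,0,s],[0,1,0],[-s,0,c]])
Gm=G.as_matrix()
def fk(q,full=False):
    r=np.eye(3);p=np.zeros(3);pts=[]
    for i in range(7):
        r=r@rot('zyzyzyz'[i],S[i]*q[i]);p=p+r@D[i];pts.append(p)
    return (p,r@Gm,pts) if full else (p,r@Gm)
def ik(p,W,q0,marg=.03,reg=0.0):
    W=W.as_matrix() if hasattr(W,'as_matrix') else W
    def f(q):
        a,b=fk(q); e=[(a-p)/200, R.from_matrix(W@b.T).as_rotvec()]
        if reg: e.append(reg*(q-q0))
        return np.concatenate(e)
    r=least_squares(f,np.clip(q0,lo+marg+.001,hi-marg-.001),bounds=(lo+marg,hi-marg),max_nfev=60)
    a,b=fk(r.x); return r.x,np.linalg.norm(a-p),np.degrees(np.linalg.norm(R.from_matrix(W@b.T).as_rotvec()))
E
cat > srch.py <<'E'
from kin import *
rng=np.random.default_rng(0)
def best(p,a,yaw,n=12):
    out=[]
    for W in want(a,yaw):
        for k in range(n):
            q0=lo+(hi-lo)*rng.random(7); q0[0]=-np.arctan2(p[1],p[0])+rng.normal()*.5
            q,e,t=ik(p,W,q0)
            if e<2 and t<1:
                pts=fk(q,True)[2]
                m=min((q-lo).min(),(hi-q).min())
                if min(x[2] for x in pts[1:5])>130: out.append((m,q))
    return max(out,key=lambda o:o[0]) if out else None
if __name__=="__main__":
  for x,y in((500,0),(600,0),(700,-20),(600,180)):
    for yaw in range(0,360,45):
        r=[]
        for a in(-25,-35,-45):
            W=want(a,yaw)[0].as_matrix();p=np.array([x,y,60])+19*W[:,0]
            b=best(p,a,yaw,8); r.append(None if b is None else (round(b[0],2),b[1].round(1).tolist()))
        print(x,y,yaw,r)
E
time python3 srch.py
```

```text
500 0 0 [None, None, None]
500 0 45 [(np.float64(0.1), [1.3, 1.6, -1.1, 2.4, 3.0, 0.3, -2.8]), (np.float64(0.07), [1.0, 1.2, -0.8, 2.4, 3.6, 0.5, -0.5]), (np.float64(0.09), [1.1, 1.3, -1.2, 2.4, 2.4, 0.5, 0.5])]
500 0 90 [(np.float64(0.09), [0.5, 1.1, 0.0, 1.8, -1.0, 1.2, -1.8]), (np.float64(0.54), [0.8, 1.1, -0.6, 1.8, -0.4, 0.8, -2.3]), (np.float64(0.41), [0.6, 1.0, -0.3, 1.9, -0.7, 0.7, 1.0])]
500 0 135 [(np.float64(0.42), [0.5, 1.3, -0.6, 1.3, -0.1, 1.6, 0.9]), (np.float64(0.59), [0.5, 1.2, -0.5, 1.4, -0.1, 1.4, 1.0]), (np.float64(0.75), [0.3, 1.1, -0.3, 1.5, -0.2, 1.2, -2.1])]
500 0 180 [(np.float64(0.1), [-0.0, 1.3, 0.0, 1.1, -0.0, 1.9, 1.5]), (np.float64(0.32), [-0.1, 1.2, 0.1, 1.2, -0.1, 1.7, 1.6]), (np.float64(0.5), [-0.2, 1.1, 0.4, 1.4, -0.3, 1.5, -1.3])]
500 0 225 [(np.float64(0.42), [-0.6, 1.3, 0.6, 1.3, 0.0, 1.6, -0.9]), (np.float64(0.59), [-0.7, 1.3, 0.7, 1.4, -0.1, 1.4, -0.8]), (np.float64(0.72), [-0.6, 1.1, 0.6, 1.5, -0.1, 1.2, -0.8])]
500 0 270 [(np.float64(0.66), [-0.7, 1.1, 0.2, 1.8, 0.8, 1.1, 1.9]), (np.float64(0.6), [-0.7, 1.1, 0.3, 1.9, 0.7, 0.9, -1.1]), (np.flo
[... 3485 characters left out ...]
float64(0.47), [0.2, 1.2, -0.6, 1.2, -0.1, 1.3, -2.5])]
600 180 180 [None, None, (np.float64(0.23), [-0.2, 1.3, -0.2, 0.9, -0.0, 1.8, -1.9])]
600 180 225 [None, (np.float64(0.07), [-0.6, 1.4, 0.4, 0.8, 0.0, 1.9, -1.1]), (np.float64(0.33), [-0.6, 1.3, 0.3, 1.0, -0.0, 1.7, -1.1])]
600 180 270 [(np.float64(0.59), [-1.0, 1.3, 0.5, 1.2, 0.3, 1.4, 2.3]), (np.float64(0.69), [-0.9, 1.2, 0.4, 1.3, 0.4, 1.3, -0.9]), (np.float64(0.83), [-0.8, 1.1, 0.3, 1.4, 0.4, 1.1, -0.8])]
600 180 315 [(np.float64(0.57), [-0.8, 1.1, -0.0, 1.9, 1.5, 1.2, -1.4]), (np.float64(0.56), [-0.5, 1.1, -0.4, 1.9, 1.6, 1.3, 1.8]), (np.float64(0.55), [-0.3, 1.0, -0.6, 1.9, 1.6, 1.3, 1.9])]
real	5m8.647s
user	5m0.386s
sys	0m0.280s
```

```bash
cat > plan.py <<'E'
from kin import *
from scipy.spatial.transform import Slerp
def path(q,p0,R0,p1,R1,n=14,verbose=None):
    sl=Slerp([0,1],R.concatenate([R0,R1])); mm=9;worst=0
    for k in range(1,n+1):
        t=k/n; q,e,a=ik(p0+(p1-p0)*t,sl(t),q,reg=.02); m=np.minimum(q-lo,hi-q); mm=min(mm,m[1:].min()); worst=max(worst,e+a)
    if verbose: print(' ',verbose,'q',q.round(2),'minmargin',mm.round(2),'err',worst.round(1))
    return q
def gp(p,W): return np.array(p,float)+19*W.as_matrix()[:,0]
if __name__=="__main__":
  yp,yc=6.6,1.7
  for f1 in(90,270):
    for i in(0,1):
      print('f1',f1,'i',i)
      q=np.array([-.24,.84,-.12,1.32,-.05,1.67,1.35]); 
      if i: q[6]-=np.pi
      W=want(-122,yp)[i];P=gp([495,149,150],W);q,e,a=ik(P,W,q,reg=.01);print('start',q.round(2),round(e,1),round(a,1))
      W1=W;p=gp([495,149,40],W);q=path(q,P,W,p,W,5,'grasp1');q=path(q,p,W,P,W,5,'lift')
      W2=want(-32,f1)[i];p2=gp([610,130,160],W2);q=path(q,P,W,p2,W2,20,'turn')
      p3=gp([610,130,52],W2);q=path(q,p2,W2,p3,W2,5,'stand')
      b=p3-120*W2.as_matrix()[:,0];q=path(q,p3,W2,b,W2,5,'back')
      for j in(0,1):
        W3=want(-28,f1+180)[j];p4=gp([610,130,180],W3);m=np.array([560,130,260.]);Wm=want(-90,f1)[i];qq=path(q,b,W2,m,Wm,8,f'j{j} mid')
        bb=gp([610,130,65],W3)-130*W3.as_matrix()[:,0]
        qq=path(qq,m,Wm,bb,W3,20,'to other side');p5=gp([610,130,65],W3);qq=path(qq,bb,W3,p5,W3,5,'grasp2')
        p6=gp([610,130,200],W3);qq=path(qq,p5,W3,p6,W3,5,'lift2')
        W4=want(-62,yc)[1-j];p7=gp([400,-187,160],W4);qq=path(qq,p6,W3,p7,W4,24,'turn2')
        p8=gp([525-28,-187,70],W4);qq=path(qq,p7,W4,p8,W4,6,'in');
E
time python3 plan.py
```

```text
f1 90 i 0
start [-0.22  0.86 -0.12  1.51 -0.02  1.33  1.37] 0.0 0.0
  grasp1 q [-0.23  1.01 -0.11  1.53 -0.01  1.16  1.38] minmargin 0.69 err 0.0
  lift q [-0.22  0.86 -0.12  1.51 -0.02  1.33  1.37] minmargin 0.65 err 0.0
  turn q [ 0.79  1.25 -1.22  1.74  0.27  0.67  2.91] minmargin 0.03 err 9.4
  stand q [ 0.81  1.48 -1.22  1.71  0.49  0.63  2.91] minmargin 0.03 err 8.6
  back q [ 0.92  1.32 -1.22  1.68  0.38  0.79  2.91] minmargin 0.03 err 16.0
  j0 mid q [ 0.29  0.64 -0.94  1.68  0.57  1.12  2.33] minmargin 0.03 err 7.3
  to other side q [-1.35  1.2   0.94  2.22  2.84  0.26  2.91] minmargin 0.03 err 210.6
  grasp2 q [-1.2   1.3   0.89  2.22  2.84  0.26  2.91] minmargin 0.03 err 109.1
  lift2 q [-1.31  1.2   1.12  2.31  3.03  0.26  2.91] minmargin 0.03 err 102.6
  turn2 q [ 1.08  0.6  -0.78  2.44  2.31  0.26  2.91] minmargin 0.03 err 100.7
  in q [ 0.98  0.9  -0.82  2.35  2.37  0.53  2.91] minmargin 0.03 err 9.4
  j1 mid q [ 0.29  0.64 -0.94  1.68  0.57  1.12  2.33] minmargin 0.03 err 7.3
  to other side q [-0.59  1.24 -0.42  1.07  0.99  1.91  2.01] minmargin 0.07 err 0.0
  grasp2
[... 3817 characters left out ...]
.14 -2.19] minmargin 0.04 err 0.0
  turn2 q [ 0.69  0.45 -0.13  2.34 -1.07  0.26  0.09] minmargin 0.03 err 23.9
  in q [ 0.49  0.71 -0.04  2.12 -1.07  0.26 -0.01] minmargin 0.03 err 29.9
  j1 mid q [-0.93  0.78  1.21  1.72 -0.78  1.21 -2.66] minmargin 0.03 err 31.5
  to other side q [ 0.78  1.17 -0.73  1.58 -0.43  0.97  0.62] minmargin 0.03 err 18.8
  grasp2 q [ 0.65  1.27 -0.77  1.67 -0.48  0.71  0.66] minmargin 0.48 err 0.0
  lift2 q [ 0.67  1.05 -0.82  1.7  -0.54  0.82  0.54] minmargin 0.43 err 0.0
  turn2 q [ 1.36  0.76 -1.22  2.44  1.74  0.49  0.38] minmargin 0.03 err 9.4
  in q [ 1.14  1.09 -1.16  2.35  2.08  0.79  0.13] minmargin 0.03 err 6.7
real	0m22.225s
user	0m21.391s
sys	0m0.301s
```

```bash
cat > s2.py <<'E'
from kin import *
from plan import gp
rng=np.random.default_rng(1)
def sols(p,W,n=40):
    out=[]
    for k in range(n):
        q0=lo+(hi-lo)*rng.random(7);q0[0]=-np.arctan2(p[1],p[0])+rng.normal()*.5
        q,e,t=ik(p,W,q0)
        if e<1 and t<.5: out.append((np.minimum(q-lo,hi-q)[1:].min(),q))
    out.sort(key=lambda o:-o[0]); return out
for a in(-62,-70,-76):
    for r in(0,1):
        W=want(a,1.7)[r]; s=sols(gp([450,-188,70],W),W)
        print('slide start',a,r,[(o[0].round(2),o[1].round(2).tolist()) for o in s[:3]])
        for o in s[:2]:
            print('    -> final',ik(gp([497,-187,52],W),W,o[1],reg=.01)[0].round(2).tolist())
E
python3 s2.py
```

```text
slide start -62 0 []
slide start -62 1 []
slide start -70 0 [(np.float64(0.11), [0.97, 0.84, -0.8, 2.36, 2.06, 0.45, 0.03]), (np.float64(0.11), [0.95, 0.83, -0.77, 2.36, 2.09, 0.43, -0.0]), (np.float64(0.11), [0.94, 0.81, -0.74, 2.36, 2.12, 0.41, -0.04])]
    -> final [0.89, 0.88, -0.75, 2.26, 2.0, 0.44, 0.08]
    -> final [0.87, 0.87, -0.71, 2.26, 2.03, 0.41, 0.05]
slide start -70 1 [(np.float64(0.09), [0.22, 0.74, 0.34, 2.38, 4.11, 0.47, 1.06]), (np.float64(0.09), [0.23, 0.74, 0.31, 2.38, 4.08, 0.45, 1.09]), (np.float64(0.07), [0.82, 0.76, -0.55, 2.36, 2.38, 0.3, 2.83])]
    -> final [0.21, 0.78, 0.28, 2.28, 4.12, 0.4, 0.98]
    -> final [0.23, 0.78, 0.25, 2.28, 4.1, 0.38, 1.0]
slide start -76 0 [(np.float64(0.18), [0.9, 0.8, -0.75, 2.28, 1.66, 0.41, 0.38]), (np.float64(0.17), [1.08, 0.96, -1.08, 2.28, 1.61, 0.72, 0.45]), (np.float64(0.15), [0.88, 0.79, -0.71, 2.28, 1.67, 0.38, 0.37])]
    -> final [0.84, 0.86, -0.73, 2.18, 1.58, 0.43, 0.46]
    -> final [1.02, 1.02, -1.06, 2.17, 1.59, 0.74, 0.49]
slide start -76 1 [(np.float64(0.19), [0.99, 0.86, -0.9, 2.28, 1.63, 0.54, -2.73]), (np.float64(0.18), [0.9, 0.8, -0.75, 2.28, 1.66, 0.41, -2.76]), (np.float64(0.12), [0.85, 0.77, -0.66, 2.28, 1.68, 0.35, -2.79])]
    -> final [0.93, 0.92, -0.88, 2.17, 1.58, 0.56, -2.67]
    -> final [0.84, 0.86, -0.73, 2.18, 1.58, 0.43, -2.69]
```

```bash
cat > s3.py <<'E'
from s2 import *
print('----')
for a in(-78,-82,-86):
    for r in(0,1):
        W=want(a,1.7)[r]; s=sols(gp([450,-188,75],W),W,60)
        print('slide start',a,r,[(o[0].round(2),o[1].round(2).tolist()) for o in s[:6]])
E
python3 s3.py | sed -n '/----/,$p'
```

```text
----
slide start -78 0 [(np.float64(0.22), [1.01, 0.88, -0.96, 2.25, 1.51, 0.61, 0.53]), (np.float64(0.22), [1.01, 0.87, -0.95, 2.25, 1.51, 0.59, 0.53]), (np.float64(0.22), [0.95, 0.82, -0.84, 2.25, 1.5, 0.5, 0.53]), (np.float64(0.22), [0.92, 0.8, -0.79, 2.25, 1.49, 0.46, 0.53]), (np.float64(0.2), [1.05, 0.92, -1.05, 2.25, 1.51, 0.69, 0.53]), (np.float64(0.09), [0.81, 0.75, -0.61, 2.26, 1.47, 0.32, 0.54])]
slide start -78 1 [(np.float64(0.22), [0.98, 0.84, -0.89, 2.25, 1.5, 0.54, -2.61]), (np.float64(0.2), [0.9, 0.79, -0.76, 2.25, 1.49, 0.43, -2.61]), (np.float64(0.16), [1.08, 0.95, -1.09, 2.25, 1.52, 0.73, -2.62]), (np.float64(0.1), [0.82, 0.75, -0.62, 2.26, 1.47, 0.33, -2.6]), (np.float64(0.09), [0.81, 0.74, -0.61, 2.26, 1.47, 0.32, -2.6]), (np.float64(0.05), [1.12, 1.02, -1.2, 2.25, 1.53, 0.85, -2.62])]
slide start -82 0 [(np.float64(0.27), [0.99, 0.88, -0.96, 2.2, 1.35, 0.66, 0.66]), (np.float64(0.27), [1.0, 0.89, -0.98, 2.2, 1.35, 0.67, 0.66]), (np.float64(0.27), [0.94, 0.83, -0.86, 2.2, 1.31, 0.57, 0.69]), (np.float64(0.27), [0.92, 0.82, -0.83, 2.2, 1.3, 0.54, 0.71]), (np.float
[... 640 characters left out ...]
, -0.79, 2.14, 1.12, 0.58, 0.86]), (np.float64(0.3), [0.83, 0.79, -0.72, 2.14, 1.07, 0.53, 0.9]), (np.float64(0.26), [0.98, 0.91, -0.99, 2.14, 1.23, 0.75, 0.76]), (np.float64(0.25), [0.78, 0.76, -0.64, 2.15, 1.01, 0.48, 0.96]), (np.float64(0.18), [0.71, 0.73, -0.52, 2.15, 0.9, 0.41, 1.06])]
slide start -86 1 [(np.float64(0.33), [0.88, 0.82, -0.81, 2.14, 1.14, 0.6, -2.3]), (np.float64(0.31), [0.84, 0.79, -0.73, 2.14, 1.08, 0.54, -2.25]), (np.float64(0.31), [0.95, 0.88, -0.94, 2.14, 1.2, 0.7, -2.36]), (np.float64(0.15), [1.03, 0.96, -1.1, 2.14, 1.27, 0.85, -2.42]), (np.float64(0.13), [0.66, 0.72, -0.44, 2.15, 0.82, 0.36, -1.99]), (np.float64(0.13), [0.65, 0.72, -0.43, 2.15, 0.8, 0.36, -1.97])]
```

```bash
cat > plan2.py <<'E'
from plan import *
yp,yc=6.6,1.7
def run(f1,i,site,v=False,t1=-32,t2=-10,j=1):
    sx,sy=site; log=[]
    def P(q,p0,R0,p1,R1,n,nm):
        sl=Slerp([0,1],R.concatenate([R0,R1])); mm=9;worst=0;step=0
        for k in range(1,n+1):
            t=k/n; qn,e,a=ik(p0+(p1-p0)*t,sl(t),q,reg=.02); m=np.minimum(qn-lo,hi-qn); mm=min(mm,m[1:].min()); worst=max(worst,e+a);step=max(step,np.abs(qn-q).max());q=qn
        log.append((nm,round(mm,2),round(worst,1)))
        if v: print('  ',nm,q.round(2).tolist(),'margin',round(mm,2),'err',round(worst,1),'step',round(step,2))
        return q
    q=np.array([-.24,.84,-.12,1.32,-.05,1.67,1.35-i*np.pi])
    W=want(-90+t1,yp)[i]*1 if False else want(-90-(90+t1-90)-0,yp)[i] if False else want(-(90-t1),yp)[i]
    a=gp([495,149,150],W);q=ik(a,W,q,reg=.01)[0];g=gp([495,149,40],W)
    q=P(q,a,W,g,W,4,'grasp1');q=P(q,g,W,a,W,4,'lift1')
    W2=want(t1,f1)[i];c=gp([sx,sy,180],W2);q=P(q,a,W,c,W2,16,'turn1');d=gp([sx,sy,52],W2);q=P(q,c,W2,d,W2,4,'stand')
    X=W2.as_matrix()[:,0];b=d-100*X;q=P(q,d,W2,b,W2,4,'back')
    W3=want(t2,f1+180)[j];X3=W3.as_matrix()[:,0];e=gp([sx,sy,80],W3);bb=e-100*X3
    m=np.array([sx,sy,280.]);Wm=want(-90,f1)[i];q=P(q,b,W2,m,Wm,8,'up');
    q=P(q,m,Wm,bb,W3,18,'across');q=P(q,bb,W3,e,W3,5,'grasp2');l=gp([sx,sy,200],W3);q=P(q,e,W3,l,W3,5,'lift2')
    W4=want(-90-t2,yc)[1-j];h=gp([445,-188,160],W4);q=P(q,l,W3,h,W4,18,'turn2');s=gp([445,-188,70],W4);q=P(q,h,W4,s,W4,4,'down')
    z=gp([490,-187,52],W4);q=P(q,s,W4,z,W4,4,'slide')
    return min(x[1] for x in log),max(x[2] for x in log),[x for x in log if x[2]>1 or x[1]<.08]
if __name__=="__main__":
  for site in((600,100),(650,130),(580,30)):
    for f1 in(90,110,135,160):
      for i in(0,1):
        for j in(0,1):
          r=run(f1,i,site,j=j); print(site,f1,i,j,r)
E
time timeout 560 python3 plan2.py
```

```text
(600, 100) 90 0 0 (np.float64(0.03), np.float64(16.8), [('turn1', np.float64(0.03), np.float64(12.5)), ('stand', np.float64(0.03), np.float64(11.3)), ('back', np.float64(0.03), np.float64(16.8)), ('up', np.float64(0.03), np.float64(8.5)), ('across', np.float64(0.05), np.float64(0.1)), ('down', np.float64(0.03), np.float64(0.4)), ('slide', np.float64(0.04), np.float64(0.0))])
(600, 100) 90 0 1 (np.float64(0.03), np.float64(16.8), [('turn1', np.float64(0.03), np.float64(12.5)), ('stand', np.float64(0.03), np.float64(11.3)), ('back', np.float64(0.03), np.float64(16.8)), ('up', np.float64(0.03), np.float64(8.5)), ('across', np.float64(0.03), np.float64(0.0)), ('grasp2', np.float64(0.06), np.float64(0.0)), ('down', np.float64(0.03), np.float64(0.4)), ('slide', np.float64(0.04), np.float64(0.0))])
(600, 100) 90 1 0 (np.float64(0.03), np.float64(0.4), [('across', np.float64(0.03), np.float64(0.0)), ('grasp2', np.float64(0.06), np.float64(0.0)), ('down', np.float64(0.03), np.float64(0.4)), ('slide', np.float64(0.04), np.float64(0.0))])
(600, 100) 90 1 1 (np.float64(0.03), np.float64(16.9), [
[... 14991 characters left out ...]
2', np.float64(0.03), np.float64(20.5)), ('turn2', np.float64(0.03), np.float64(14.2)), ('down', np.float64(0.07), np.float64(0.0))])
(580, 30) 160 1 1 (np.float64(0.03), np.float64(203.4), [('turn1', np.float64(0.03), np.float64(4.1)), ('stand', np.float64(0.03), np.float64(0.6)), ('back', np.float64(0.03), np.float64(21.6)), ('up', np.float64(0.03), np.float64(6.4)), ('across', np.float64(0.03), np.float64(144.7)), ('grasp2', np.float64(0.03), np.float64(140.4)), ('lift2', np.float64(0.03), np.float64(150.6)), ('turn2', np.float64(0.03), np.float64(203.4)), ('down', np.float64(0.03), np.float64(31.6)), ('slide', np.float64(0.03), np.float64(32.9))])
real	2m6.818s
user	2m6.634s
sys	0m0.145s
```

```bash
python3 - <<'E'
from plan2 import *
for t2 in(-10,-14,-18):
    print(t2);run(115,1,(600,100),True,j=0,t2=t2) if t2==-10 else print(run(115,1,(600,100),t2=t2,j=0))
print('135 j1');run(135,1,(600,100),True,j=1,t2=-12)
E
```

```text
-10
   grasp1 [-0.23, 1.01, -0.11, 1.53, -0.01, 1.16, -1.76] margin 0.7 err 0.0 step 0.05
   lift1 [-0.22, 0.86, -0.12, 1.51, -0.02, 1.33, -1.77] margin 0.65 err 0.0 step 0.05
   turn1 [0.64, 1.25, -1.07, 1.36, 0.04, 1.28, 0.29] margin 0.18 err 0.0 step 0.14
   stand [0.62, 1.41, -1.0, 1.34, 0.12, 1.2, 0.38] margin 0.2 err 0.0 step 0.04
   back [0.65, 1.37, -1.01, 1.15, 0.11, 1.43, 0.4] margin 0.24 err 0.0 step 0.06
   up [0.26, 0.62, -0.8, 1.56, 0.47, 1.16, -0.2] margin 0.25 err 0.0 step 0.11
   across [-0.79, 1.24, -0.18, 1.6, 1.18, 1.67, -1.36] margin 0.31 err 0.0 step 0.09
   grasp2 [-0.67, 1.25, -0.13, 1.69, 1.29, 1.57, -1.41] margin 0.33 err 0.0 step 0.02
   lift2 [-0.67, 1.04, -0.14, 1.76, 1.27, 1.61, -1.28] margin 0.37 err 0.0 step 0.04
   turn2 [0.69, 0.52, -0.42, 2.19, 0.44, 0.34, -1.61] margin 0.11 err 0.0 step 0.17
   down [0.73, 0.73, -0.49, 2.24, 1.31, 0.26, -2.45] margin 0.03 err 0.3 step 0.3
   slide [0.7, 0.8, -0.52, 2.14, 1.25, 0.32, -2.4] margin 0.04 err 0.0 step 0.03
-14
(np.float64(0.03), np.float64(0.3), [('turn2', np.float64(0.03), np.float64(0.1)), ('down', np
[... 511 characters left out ...]
19, 1.57, 0.54] margin 0.24 err 0.0 step 0.04
   back [0.41, 1.44, -0.96, 0.76, 0.18, 1.85, 0.57] margin 0.13 err 0.0 step 0.09
   up [0.3, 0.65, -0.89, 1.56, 0.53, 1.19, 0.1] margin 0.27 err 0.0 step 0.16
   across [-0.57, 1.28, -0.61, 2.0, 1.56, 1.94, 1.5] margin 0.03 err 0.0 step 0.13
   grasp2 [-0.43, 1.29, -0.51, 1.99, 1.75, 1.86, 1.57] margin 0.05 err 0.0 step 0.04
   lift2 [-0.4, 1.06, -0.58, 2.07, 1.67, 1.85, 1.7] margin 0.12 err 0.0 step 0.05
   turn2 [1.07, 0.68, -1.0, 2.21, 1.08, 0.57, 0.9] margin 0.15 err 0.0 step 0.12
   down [0.95, 0.83, -0.84, 2.26, 1.54, 0.5, 0.49] margin 0.21 err 0.0 step 0.13
   slide [0.89, 0.89, -0.82, 2.17, 1.49, 0.53, 0.54] margin 0.23 err 0.0 step 0.03
```

```bash
python3 - <<'E'
from h import *
go([540,150,250],-90,-40,0)
E
```

```text
t 5.37 tcp [593.9 152.7 205.1] rpy [-10.9  32.3  -3.4] F [ 0.7 -0.4 -2.1] w 85.0 q [ 0.14  1.02 -1.23  2.46  2.16  1.69 -0.69]
flip 0 d cm [-5.39 -0.27  4.49] rotvec [ 27.    52.71 -43.37] | 73.4 target tcp [540. 150. 250.]
```

>>> {"method": "arm_command", "body": {
  "series": [
    [1,-0.4,0,0.4,1.93,3.77,-3.1],
    [1,-0.4,0,0.4,1.93,3.77,-3.1],
    [1,-0.4,0,0.4,1.93,3.77,-3.1],
    [1,-0.4,0,0.4,1.93,3.77,-3.1],
    [1,-0.4,0,0.4,1.93,3.77,-3.1],
    [1,-0.4,0,0.4,1.93,3.77,-3.1],
    [1,-0.4,0,0.4,1.93,3.77,-3.1],
    [1,-0.4,0,0.4,1.93,3.77,-3.1],
    [1,-0.4,0,0.4,1.93,3.77,-3.1],
    [1,-0.4,0,0.4,1.93,3.77,-3.1],
    [1,-0.4,0,0.4,1.93,3.77,-3.1],
    [1,-0.4,0,0.1,1.93,3.77,-3.1],
    [1,-0.4,0,0,1.93,3.77,-3.1],
    [1,-0.2,0,0,1.93,3.77,-3.1]
  ]
}}

```text
clock: 6.53
eef_pos: [538.2, 156.5, 255.1]
tool_rot: [1.494, 1.566, 0.786]
force: [-0.6, 1.0, -0.2]
width: 85.4
```

```bash
python3 log.py; python3 - <<'E'
from h import *
go([500,150,200],-122,6.6,1)
E
```

```text
t 6.53 tcp [538.2 156.5 255.1] rpy [85.6 89.7 45. ] F [-0.6  1.  -0.2] w 85.4 q [ 0.36  0.74 -1.2   1.73  0.73  1.2  -0.18]
t 6.53 tcp [538.2 156.5 255.1] rpy [85.6 89.7 45. ] F [-0.6  1.  -0.2] w 85.4 q [ 0.36  0.74 -1.2   1.73  0.73  1.2  -0.18]
flip 1 d cm [-3.82 -0.65 -5.51] rotvec [ -38.37   12.08 -128.69] | 134.8 target tcp [500. 150. 200.]
```

>>> {"method": "arm_command", "body": {
  "series": [
    [1,-0.2,0,-0.2,-1.92,0.6,-6.43],
    [1,-0.2,0,-0.2,-1.92,0.6,-6.43],
    [1,-0.2,0,-0.2,-1.92,0.6,-6.43],
    [1,-0.2,0,-0.2,-1.92,0.6,-6.43],
    [1,-0.2,0,-0.2,-1.92,0.6,-6.43],
    [1,-0.2,0,-0.2,-1.92,0.6,-6.43],
    [1,-0.2,0,-0.2,-1.92,0.6,-6.43],
    [1,-0.2,0,-0.2,-1.92,0.6,-6.43],
    [1,-0.2,0,-0.2,-1.92,0.6,-6.43],
    [1,-0.2,0,-0.2,-1.92,0.6,-6.43],
    [1,-0.2,0,-0.2,-1.92,0.6,-6.43],
    [1,-0.2,0,-0.2,-1.92,0.6,-6.43],
    [1,-0.2,0,-0.2,-1.92,0.6,-6.43],
    [1,-0.2,0,-0.2,-1.92,0.6,-6.43],
    [1,-0.2,0,-0.2,-1.92,0.6,-6.43],
    [1,-0.2,0,-0.2,-1.92,0.6,-6.43],
    [1,-0.2,0,-0.2,-1.92,0.6,-6.43],
    [1,-0.2,0,-0.2,-1.92,0.6,-6.43],
    [1,-0.2,0,-0.2,-1.92,0.6,-6.43],
    [1,-0.2,0,-0.2,-1.92,0.6,-6.43]
  ]
}}

```text
clock: 8.2
eef_pos: [499.4, 156.6, 214.9]
tool_rot: [0.007, 1.013, -3.022]
force: [0.1, -0.3, 0.2]
width: 85.4
```

```bash
python3 log.py; python3 - <<'E'
from h import *
go([495,149.5,95],-122,6.7,1,'grasp')
t=ctrl.get_image('top');s=ctrl.get_image('scene')
crop(t,270,180,360,270,6,'pics/t2.png');crop(s,290,100,390,230,5,'pics/s2.png')
E
```

```text
t 8.2 tcp [499.4 156.6 214.9] rpy [   0.4   58.  -173.2] F [ 0.1 -0.3  0.2] w 85.4 q [-0.04  0.82 -0.49  1.4   0.16  1.53 -2.  ]
t 8.2 tcp [499.4 156.6 214.9] rpy [   0.4   58.  -173.2] F [ 0.1 -0.3  0.2] w 85.4 q [-0.04  0.82 -0.49  1.4   0.16  1.53 -2.  ]
flip 1 d cm [ -1.44  -0.83 -13.6 ] rotvec [0.2  0.04 0.2 ] | 0.3 target tcp [485.  148.3  78.9]
```

View pics/t2.png

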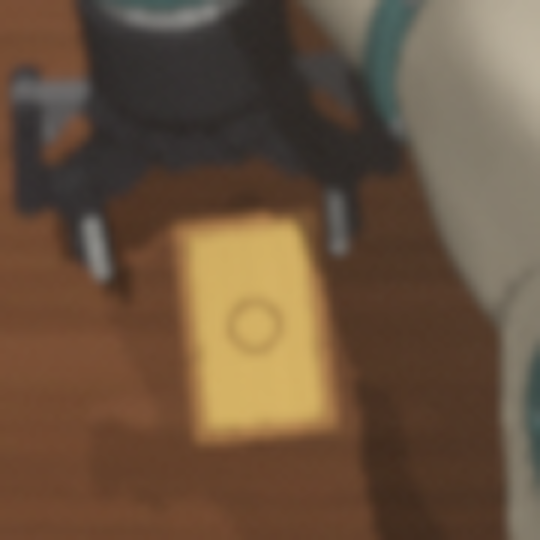

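View pics/s2.png

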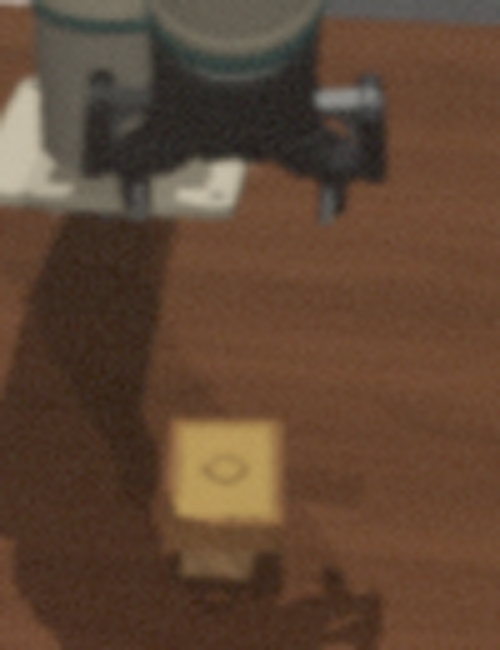

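The fingers straddle the plaque's line. In the top crop the tips are at about (103,280) and (340,252), and the plaque centre is at (255,326).

```bash
python3 - <<'E'
from h import *
s=ctrl.read_state();M=toolR(s['tool_rot']).as_matrix();p=s['eef_pos']
for b in(0,-13):
  A=[p+M[:,0]*b+M[:,1]*k for k in(46,-46)]
  t=proj('top',A);sc=proj('scene',A)
  print(b,'top crop',((t-[270,180]+.5)*6-.5).round(0).tolist(),'scene crop',((sc-[290,100]+.5)*5-.5).round(0).tolist())
E
```

```text
0 top crop [[337.0, 252.0], [107.0, 278.0]] scene crop [[143.0, 218.0], [321.0, 220.0]]
-13 top crop [[335.0, 232.0], [103.0, 258.0]] scene crop [[142.0, 205.0], [322.0, 208.0]]
```

>>> {"method": "arm_command", "body": {
  "series": [
    [1,-0.2,-0.1,-1.7,0,0,0],
    [1,-0.2,-0.1,-1.7,0,0,0],
    [1,-0.2,-0.1,-1.7,0,0,0],
    [1,-0.2,-0.1,-1.7,0,0,0],
    [1,-0.2,-0.1,-1.7,0,0,0],
    [1,-0.2,-0.1,-1.7,0,0,0],
    [1,-0.1,-0.1,-1.7,0,0,0],
    [1,-0.1,-0.1,-1.7,0,0,0],
    [1,0,0,0,0,0,0]
  ]
}}

```text
clock: 9.05
eef_pos: [483.3, 147.1, 76.7]
tool_rot: [0.003, 1.008, -3.015]
force: [-0.6, -0.4, 0.2]
width: 85.4
```

```bash
python3 log.py; python3 - <<'E'
from h import *
t=ctrl.get_image('top');s=ctrl.get_image('scene')
crop(t,270,180,360,270,6,'pics/t3.png');crop(s,290,130,380,230,6,'pics/s3.png')
s=ctrl.read_state();M=toolR(s['tool_rot']).as_matrix();p=s['eef_pos']
A=[p+M[:,1]*k for k in(46,-46)]
t=proj('top',A);sc=proj('scene',A)
print('top crop',((t-[270,180]+.5)*6-.5).round(0).tolist(),'scene crop',((sc-[290,130]+.5)*6-.5).round(0).tolist())
E
```

```text
t 9.05 tcp [483.3 147.1  76.7] rpy [   0.2   57.7 -172.7] F [-0.6 -0.4  0.2] w 85.4 q [-0.04  0.97 -0.46  1.52  0.23  1.28 -2.  ]
top crop [[354.0, 322.0], [148.0, 347.0]] scene crop [[168.0, 321.0], [364.0, 323.0]]
```

View pics/t3.png

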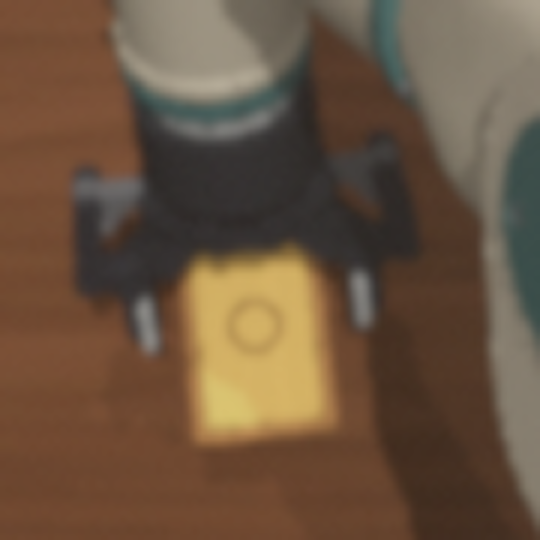

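View pics/s3.png

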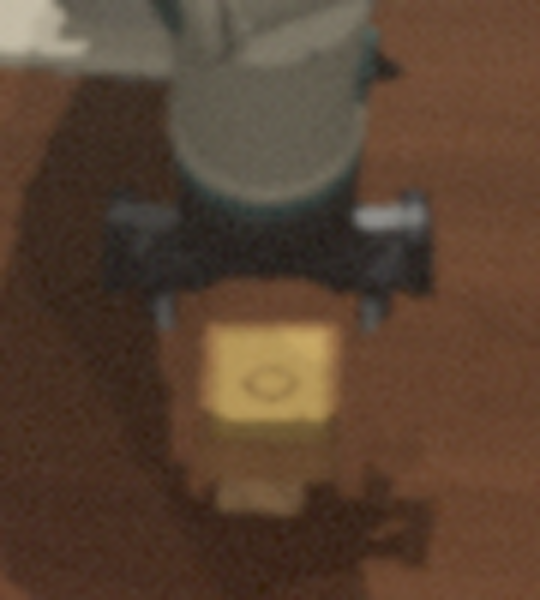

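>>> {"method": "arm_command", "body": {
  "series": [
    [1,0.1,0.1,-1.0,0,0,0],
    [1,0,0.1,-1.0,0,0,0],
    [1,0,0,-1.0,0,0,0],
    [1,0,0,-1.0,0,0,0],
    [1,0,0,-0.7,0,0,0],
    [1,0,0,-0.5,0,0,0],
    [1,0,0,0,0,0,0],
    [0.75,0,0,0,0,0,0],
    [0.7,0,0,0,0,0,0],
    [0.65,0,0,0,0,0,0],
    [0.6,0,0,0,0,0,0],
    [0.5,0,0,0,0,0,0],
    [0.4,0,0,0,0,0,0],
    [0.3,0,0,0,0,0,0],
    [0.3,0,0,0,0,0,0]
  ]
}}

```text
clock: 10.4
eef_pos: [485.9, 149.9, 27.7]
tool_rot: [0.0, 1.011, -3.021]
force: [3.6, 0.1, 5.3]
width: 62.4
```

```bash
python3 log.py; python3 - <<'E'
from h import *
t=ctrl.get_image('top');s=ctrl.get_image('scene')
a=cv2.resize(t[190:270,270:350],None,fx=5,fy=5,interpolation=cv2.INTER_CUBIC);b=cv2.resize(s[140:220,300:380],None,fx=5,fy=5,interpolation=cv2.INTER_CUBIC)
cv2.imwrite('pics/g4.png',np.hstack([a,b]))
E
```

```text
t 10.4 tcp [485.9 149.9  27.7] rpy [   0.    57.9 -173.1] F [3.6 0.1 5.3] w 62.4 q [-0.05  1.05 -0.45  1.52  0.26  1.21 -2.01]
```

View pics/g4.png

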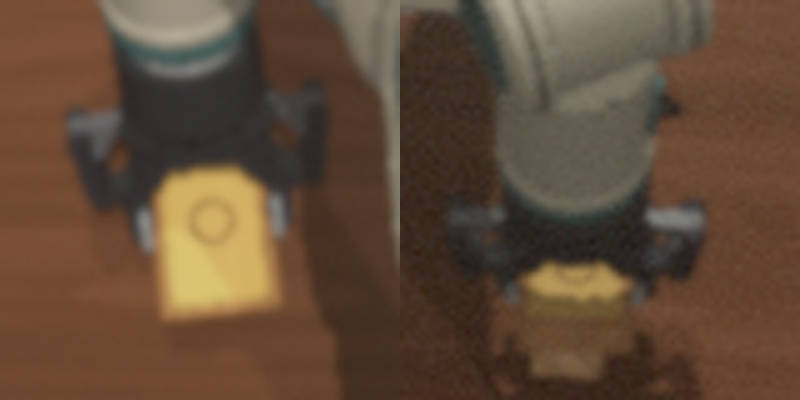

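>>> {"method": "arm_command", "body": {
  "series": [
    [0.85,0,0,0,0,0,0],
    [0.85,0,0,0,0,0,0],
    [0.85,0,0,0,0,0,0],
    [0.85,-0.15,0,-0.3,0,0,0],
    [0.85,-0.15,0,-0.3,0,0,0],
    [0.85,-0.1,0,-0.2,0,0,0],
    [0.85,0,0,0,0,0,0],
    [0.7,0,0,0,0,0,0],
    [0.6,0,0,0,0,0,0],
    [0.4,0,0,0,0,0,0],
    [0.3,0,0,0,0,0,0],
    [0.3,0,0,0,0,0,0]
  ]
}}

```text
clock: 11.5
eef_pos: [481.3, 149.7, 19.1]
tool_rot: [0.001, 1.01, -3.02]
force: [0.6, 0.1, -0.2]
width: 63.2
```

```bash
python3 log.py
```

```text
t 11.5 tcp [481.3 149.7  19.1] rpy [ 1.00e-01  5.79e+01 -1.73e+02] F [ 0.6  0.1 -0.2] w 63.2 q [-0.05  1.05 -0.45  1.53  0.26  1.19 -2.02]
```

>>> {"method": "arm_command", "body": {
  "series": [
    [0.3,0,0,0.3,0,0,0],
    [0.3,0,0,0.5,0,0,0],
    [0.3,0,0,0.7,0,0,0],
    [0.3,0,0,0.5,0,0,0],
    [0.3,0,0,0,0,0,0]
  ]
}}

```text
clock: 11.92
eef_pos: [482.0, 150.1, 40.5]
tool_rot: [0.0, 1.012, -3.021]
force: [-0.5, 0.9, -1.2]
width: 63.3
```

```bash
python3 log.py; python3 - <<'E'
from h import *
t=ctrl.get_image('top');s=ctrl.get_image('scene')
a=cv2.resize(t[190:270,270:350],None,fx=5,fy=5,interpolation=cv2.INTER_CUBIC);b=cv2.resize(s[140:220,300:380],None,fx=5,fy=5,interpolation=cv2.INTER_CUBIC)
cv2.imwrite('pics/g5.png',np.hstack([a,b]))
E
```

```text
t 11.92 tcp [482.  150.1  40.5] rpy [   0.    58.  -173.1] F [-0.5  0.9 -1.2] w 63.3 q [-0.04  1.02 -0.46  1.53  0.25  1.22 -2.01]
```

View pics/g5.png

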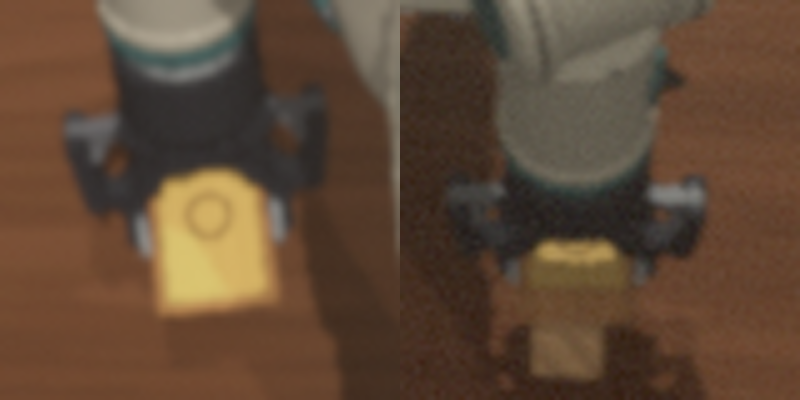

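>>> {"method": "arm_command", "body": {
  "series": [
    [0.3,0,0,1.0,0,0,0],
    [0.3,0.2,0,2.0,0,0,0],
    [0.3,0.5,0,2.5,0,0,0],
    [0.3,0.5,0,2.5,0,0,0],
    [0.3,0.5,0,2.5,0,0,0],
    [0.3,0.3,0,1.5,0,0,0]
  ]
}}

```text
clock: 12.52
eef_pos: [502.2, 150.1, 162.1]
tool_rot: [-0.001, 1.012, -3.022]
force: [0.2, 0.6, -2.2]
width: 63.4
```

```bash
python3 - <<'E'
from h import *
go([591,119,150],-32,115,1)
E
```

```text
t 12.52 tcp [502.2 150.1 162.1] rpy [  -0.    58.  -173.1] F [ 0.2  0.6 -2.2] w 63.4 q [-0.03  0.89 -0.49  1.43  0.2   1.44 -1.99]
flip 1 d cm [ 8.88 -3.11 -1.21] rotvec [ 88.96 -49.43  82.38] | 130.9 target tcp [591. 119. 150.]
```

```bash
cat > sim.py <<'E'
from plan import *
def sim(p1,a,yaw,flip,n=20,q=None,p0=None,R0=None):
    s=ctrl.read_state()
    if q is None: q,p0,R0=s['qpos'],s['eef_pos'],toolR(s['tool_rot'])
    R1=want(a,yaw)[flip];sl=Slerp([0,1],R.concatenate([R0,R1]));p1=np.array(p1,float)
    zmin=9e9;mx=0
    for k in range(1,n+1):
        qn,e,b=ik(p0+(p1-p0)*k/n,sl(k/n),q,reg=.02);mx=max(mx,np.abs(qn-q).max());q=qn
        if e+b>.5: print(k,'ERR',round(e,1),round(b,1))
    rv=np.degrees((R1*R0.inv()).as_rotvec())
    print('q',q.round(2),'maxstep',round(mx,2),'per row d cm',((p1-p0)/10/n).round(2),'rot',(rv/n).round(2))
    return q,p1,R1
E
python3 - <<'E'
from sim import *
sim([591,119,150],-32,115,1)
E
```

```text
q [ 0.68  1.35 -1.22  1.37  0.21  1.28  0.16] maxstep 0.14 per row d cm [ 0.44 -0.16 -0.06] rot [ 4.45 -2.47  4.12]
```

>>> {"method": "arm_command", "body": {
  "series": [
    [0.3,0.44,-0.16,0,4.45,-2.47,4.12],
    [0.3,0.44,-0.16,0,4.45,-2.47,4.12],
    [0.3,0.44,-0.16,0,4.45,-2.47,4.12],
    [0.3,0.44,-0.16,0,4.45,-2.47,4.12],
    [0.3,0.44,-0.16,0,4.45,-2.47,4.12],
    [0.3,0.44,-0.16,0,4.45,-2.47,4.12],
    [0.3,0.44,-0.16,0,4.45,-2.47,4.12],
    [0.3,0.44,-0.16,0,4.45,-2.47,4.12],
    [0.3,0.44,-0.16,0,4.45,-2.47,4.12],
    [0.3,0.44,-0.16,0,4.45,-2.47,4.12],
    [0.3,0.44,-0.16,0,4.45,-2.47,4.12],
    [0.3,0.44,-0.16,0,4.45,-2.47,4.12],
    [0.3,0.44,-0.16,0,4.45,-2.47,4.12],
    [0.3,0.44,-0.16,0,4.45,-2.47,4.12],
    [0.3,0.44,-0.16,0,4.45,-2.47,4.12],
    [0.3,0.44,-0.16,0,4.45,-2.47,4.12],
    [0.3,0.44,-0.16,0,4.45,-2.47,4.12],
    [0.3,0.44,-0.16,0,4.45,-2.47,4.12],
    [0.3,0.44,-0.16,0,4.45,-2.47,4.12],
    [0.3,0.44,-0.16,0,4.45,-2.47,4.12]
  ]
}}

```text
clock: 14.18
eef_pos: [589.3, 116.2, 158.8]
tool_rot: [3.138, 0.559, 2.008]
force: [-0.4, 0.0, -1.6]
width: 63.2
```

```bash
python3 log.py; python3 - <<'E'
from h import *
go([591,119,50],-32,115,1)
t=ctrl.get_image('top');s=ctrl.get_image('scene')
crop(t,240,120,380,260,4,'pics/t6.png');crop(s,260,80,400,220,4,'pics/s6.png')
E
```

```text
t 14.18 tcp [589.3 116.2 158.8] rpy [179.8  32.1 115. ] F [-0.4  0.  -1.6] w 63.2 q [ 0.69  1.33 -1.22  1.37  0.2   1.28  0.17]
t 14.18 tcp [589.3 116.2 158.8] rpy [179.8  32.1 115. ] F [-0.4  0.  -1.6] w 63.2 q [ 0.69  1.33 -1.22  1.37  0.2   1.28  0.17]
flip 1 d cm [  0.17   0.28 -10.88] rotvec [-0.02  0.17 -0.15] | 0.2 target tcp [591. 119.  50.]
```

View pics/s6.png

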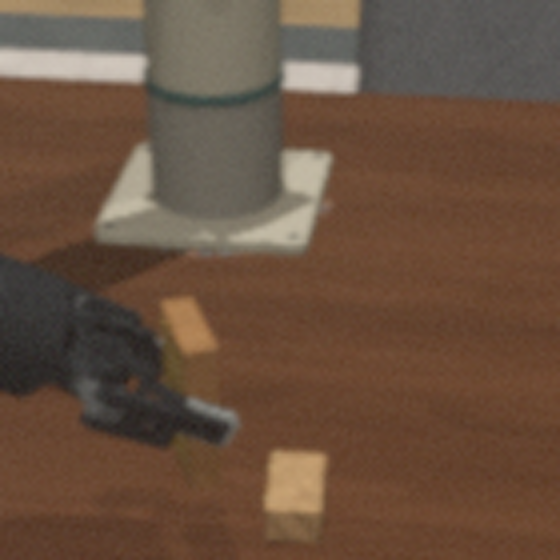

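View pics/t6.png

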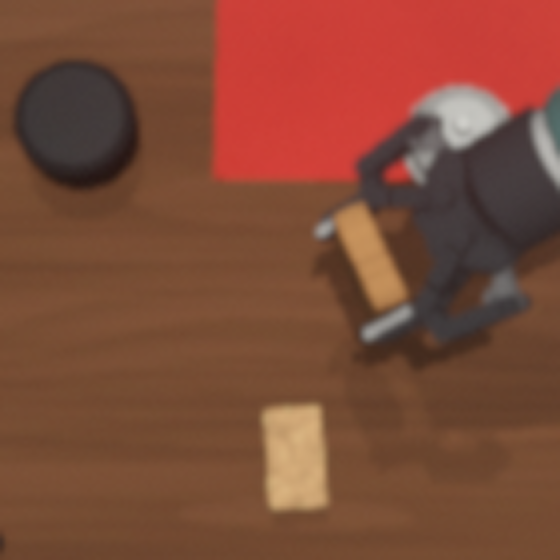

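>>> {"method": "arm_command", "body": {
  "series": [
    [0.3,0,0,-0.6,0,0,0],
    [0.3,0,0,-1.0,0,0,0],
    [0.3,0,0,-1.2,0,0,0],
    [0.3,0,0,-1.2,0,0,0],
    [0.3,0,0,-1.2,0,0,0],
    [0.3,0,0,-1.2,0,0,0],
    [0.3,0,0,-1.2,0,0,0],
    [0.3,0,0,-1.2,0,0,0],
    [0.3,0,0,-1.0,0,0,0],
    [0.3,0,0,-0.6,0,0,0],
    [0.3,0,0,0,0,0,0]
  ]
}}

```text
clock: 15.2
eef_pos: [588.6, 117.6, 53.2]
tool_rot: [-3.139, 0.56, 2.008]
force: [-0.0, 0.1, -0.9]
width: 63.4
```

```bash
python3 - <<'E'
from h import *
go([589,117,42],-32,115,1)
E
```

```text
t 15.2 tcp [588.6 117.6  53.2] rpy [-179.9   32.1  115.1] F [-0.   0.1 -0.9] w 63.4 q [ 0.67  1.46 -1.16  1.36  0.28  1.22  0.23]
flip 1 d cm [ 0.04 -0.06 -1.12] rotvec [ 0.15 -0.06 -0.  ] | 0.2 target tcp [589. 117.  42.]
```

>>> {"method": "arm_command", "body": {
  "series": [
    [0.3,0,0,-0.4,0,0,0],
    [0.3,0,0,-0.4,0,0,0],
    [0.3,0,0,-0.2,0,0,0],
    [0.3,0,0,0,0,0,0]
  ]
}}

```text
clock: 15.53
eef_pos: [589.2, 117.6, 44.8]
tool_rot: [-3.141, 0.561, 2.007]
force: [0.1, 0.0, -1.7]
width: 63.1
```

>>> {"method": "arm_command", "body": {
  "series": [
    [0.3,0,0,-0.2,0,0,0],
    [0.3,0,0,0,0,0,0]
  ]
}}

```text
clock: 15.7
eef_pos: [589.3, 117.6, 43.0]
tool_rot: [3.141, 0.561, 2.007]
force: [-0.4, -0.9, -1.3]
width: 63.2
```

>>> {"method": "arm_command", "body": {
  "series": [
    [0.3,0,0,-0.15,0,0,0],
    [0.3,0,0,0,0,0,0]
  ]
}}

```text
clock: 15.87
eef_pos: [589.2, 117.6, 41.5]
tool_rot: [-3.142, 0.561, 2.007]
force: [-0.9, 0.1, -1.7]
width: 63.2
```

>>> {"method": "arm_command", "body": {
  "series": [
    [0.3,0,0,-0.15,0,0,0],
    [0.3,0,0,0,0,0,0]
  ]
}}

```text
clock: 16.03
eef_pos: [589.2, 117.6, 39.9]
tool_rot: [-3.141, 0.561, 2.007]
force: [-1.3, 0.7, -0.8]
width: 63.0
```

>>> {"method": "arm_command", "body": {
  "series": [
    [0.3,0,0,-0.15,0,0,0],
    [0.3,0,0,0,0,0,0]
  ]
}}

```text
clock: 16.2
eef_pos: [589.1, 117.6, 38.3]
tool_rot: [-3.141, 0.561, 2.007]
force: [-0.3, 0.3, -0.9]
width: 63.2
```

>>> {"method": "arm_command", "body": {
  "series": [
    [0.3,0,0,-0.1,0,0,0],
    [0.3,0,0,0,0,0,0]
  ]
}}

```text
clock: 16.37
eef_pos: [589.3, 117.8, 38.0]
tool_rot: [3.141, 0.56, 2.007]
force: [-0.3, -0.5, 0.4]
width: 63.3
```

>>> {"method": "arm_command", "body": {
  "series": [
    [0.3,0,0,-0.1,0,0,0],
    [0.3,0,0,0,0,0,0]
  ]
}}

```text
clock: 16.53
eef_pos: [589.2, 117.8, 38.0]
tool_rot: [3.141, 0.559, 2.007]
force: [-0.5, -2.2, 5.2]
width: 63.2
```

```bash
python3 - <<'E'
from h import *
st()
s=ctrl.get_image('scene');crop(s,260,110,380,220,5,'pics/s7.png')
E
```

```text
t 16.53 tcp [589.2 117.8  38. ] rpy [180.  32. 115.] F [-0.5 -2.2  5.2] w 63.2 q [ 0.66  1.49 -1.15  1.35  0.29  1.21  0.25]
```

View pics/s7.png

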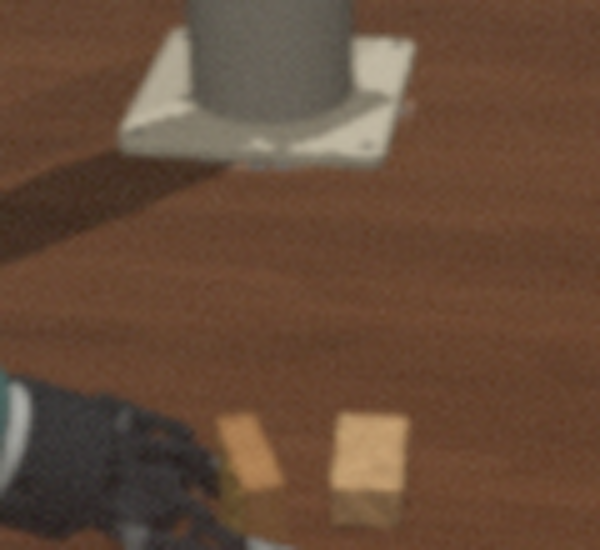

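>>> {"method": "arm_command", "body": {
  "series": [
    [0.76,0,0,0.1,0,0,0],
    [0.8,0,0,0,0,0,0],
    [0.85,0,0,0,0,0,0],
    [0.9,0,0,0,0,0,0],
    [1,0,0,0,0,0,0],
    [1,0,0,0,0,0,0],
    [1,0,0,0,0,0,0]
  ]
}}

```text
clock: 17.17
eef_pos: [589.2, 117.7, 37.5]
tool_rot: [-3.142, 0.561, 2.007]
force: [0.5, 0.5, 0.0]
width: 85.4
```

>>> {"method": "arm_command", "body": {
  "series": [
    [1,0.2,-0.4,0.27,0,0,0],
    [1,0.36,-0.77,0.53,0,0,0],
    [1,0.36,-0.77,0.53,0,0,0],
    [1,0.54,-1.15,0.8,0,0,0],
    [1,0.54,-1.15,0.8,0,0,0],
    [1,0.54,-1.15,0.8,0,0,0],
    [1,0.54,-1.15,0.8,0,0,0],
    [1,0.2,-0.4,1.0,0,0,0]
  ]
}}

```text
clock: 17.83
eef_pos: [623.8, 45.4, 93.3]
tool_rot: [3.141, 0.563, 2.003]
force: [-0.5, 0.0, -0.7]
width: 85.4
```

```bash
python3 log.py; python3 - <<'E'
from h import *
t=ctrl.get_image('top');s=ctrl.get_image('scene')
crop(t,290,150,390,250,6,'pics/t8.png');crop(s,260,110,380,220,5,'pics/s8.png')
E
```

```text
t 17.83 tcp [623.8  45.4  93.3] rpy [180.   32.3 114.7] F [-0.5  0.  -0.7] w 85.4 q [ 0.69  1.43 -1.16  1.19  0.25  1.42  0.28]
```

View pics/s8.png

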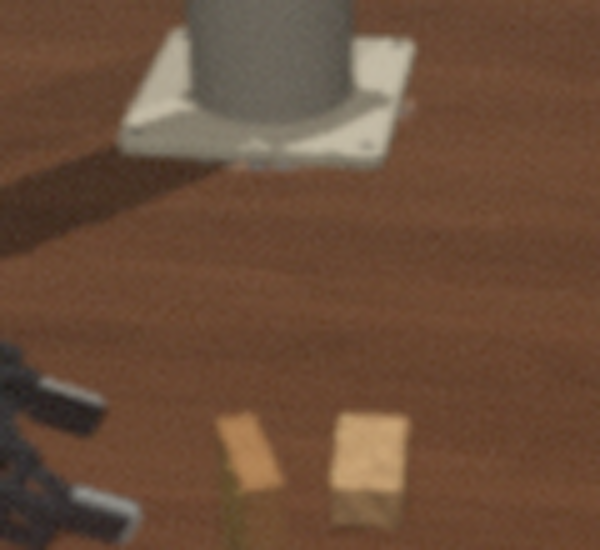

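View pics/t8.png

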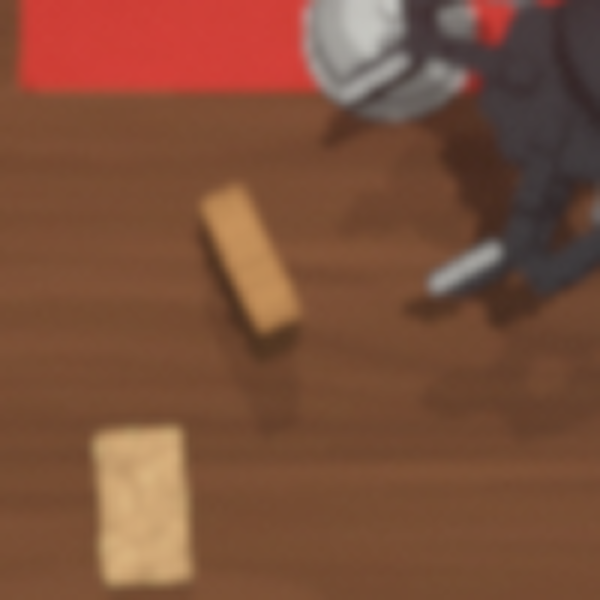

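```bash
python3 - <<'E'
from sim import *
from fit import full
c=full([(203,205),(240,185),(300,318),(262,336)],290,150,6);w=unproj('top',c,100);print(w.round(1),w.mean(0).round(1)); d=w[2]-w[1];print(np.degrees(np.arctan2(d[1],d[0])))
site=np.array([598,99.]);f2=295;t2=-10
x=sim([600,60,260],-90,100,1,10)
W3=want(t2,f2)[0];X=W3.as_matrix()[:,0];e=np.array([site[0],site[1],85])+19*X;bb=e-110*X
print('bb',bb.round(1),'e',e.round(1))
x=sim(bb,t2,f2,0,24,*x);x=sim(e,t2,f2,0,6,*x)
E
```

```text
[[620.4 116.9 100. ]
 [629.6 100.4 100. ]
 [569.6  73.7 100. ]
 [561.5  90.4 100. ]] [595.3  95.3 100. ]
-155.93915735039747
q [ 0.37  0.67 -0.89  1.6   0.56  1.14 -0.47] maxstep 0.09 per row d cm [-0.24  0.13  1.65] rot [-5.53 -1.72 -1.36]
bb [560.1 180.2 100.8] e [605.9  82.   81.7]
q [-0.74  1.24 -0.29  1.6   1.21  1.77 -1.39] maxstep 0.06 per row d cm [-0.17  0.5  -0.66] rot [-3.19 -1.    0.52]
q [-0.61  1.25 -0.23  1.69  1.34  1.66 -1.43] maxstep 0.02 per row d cm [ 0.76 -1.64 -0.32] rot [0. 0. 0.]
```

```bash
python3 - <<'E'
from sim import *
x=sim([575,120,260],-90,100,1,12)
x=sim([556,188,150],-10,295,0,18,*x)
E
```

```text
q [ 0.27  0.64 -0.88  1.65  0.53  1.11 -0.58] maxstep 0.08 per row d cm [-0.41  0.61  1.37] rot [-4.61 -1.43 -1.14]
q [-0.75  1.16 -0.3   1.62  1.19  1.8  -1.34] maxstep 0.07 per row d cm [-0.11  0.38 -0.61] rot [-4.25 -1.34  0.69]
```

>>> {"method": "arm_command", "body": {
  "series": [
    [1,0,0,2.0,-4.6,-1.4,-1.1],
    [1,0,0,2.5,-4.6,-1.4,-1.1],
    [1,0,0,2.5,-4.6,-1.4,-1.1],
    [1,0,0,2.5,-4.6,-1.4,-1.1],
    [1,-0.6,0.9,2.5,-4.6,-1.4,-1.1],
    [1,-0.6,0.9,2.5,-4.6,-1.4,-1.1],
    [1,-0.6,0.9,2,-4.6,-1.4,-1.1],
    [1,-0.6,0.9,0,-4.6,-1.4,-1.1],
    [1,-0.6,0.9,0,-4.6,-1.4,-1.1],
    [1,-0.6,0.9,0,-4.6,-1.4,-1.1],
    [1,-0.6,0.9,0,-4.6,-1.4,-1.1],
    [1,-0.6,1,0,-4.6,-1.4,-1.1]
  ]
}}

```text
clock: 18.93
eef_pos: [572.9, 121.7, 258.5]
tool_rot: [-1.67, 1.56, -3.063]
force: [-0.1, 1.4, -1.3]
width: 85.6
```

```bash
python3 - <<'E'
from sim import *
st();x=sim([556,190,150],-10,295,0,18)
E
```

```text
t 18.93 tcp [572.9 121.7 258.5] rpy [ -95.7   89.4 -175.5] F [-0.1  1.4 -1.3] w 85.6 q [ 0.28  0.65 -0.89  1.64  0.54  1.13 -0.58]
q [-0.75  1.17 -0.31  1.62  1.2   1.8  -1.34] maxstep 0.07 per row d cm [-0.09  0.38 -0.6 ] rot [-4.24 -1.37  0.71]
```

>>> {"method": "arm_command", "body": {
  "series": [
    [1,-0.1,0.6,0,-4.24,-1.37,0.71],
    [1,-0.1,0.6,0,-4.24,-1.37,0.71],
    [1,-0.1,0.6,0,-4.24,-1.37,0.71],
    [1,-0.1,0.6,0,-4.24,-1.37,0.71],
    [1,-0.1,0.6,0,-4.24,-1.37,0.71],
    [1,-0.1,0.6,-0.4,-4.24,-1.37,0.71],
    [1,-0.1,0.6,-0.6,-4.24,-1.37,0.71],
    [1,-0.1,0.6,-0.8,-4.24,-1.37,0.71],
    [1,-0.1,0.6,-1,-4.24,-1.37,0.71],
    [1,-0.1,0.6,-1,-4.24,-1.37,0.71],
    [1,-0.1,0.6,-1,-4.24,-1.37,0.71],
    [1,-0.1,0.2,-1,-4.24,-1.37,0.71],
    [1,-0.1,0,-1,-4.24,-1.37,0.71],
    [1,-0.1,0,-1,-4.24,-1.37,0.71],
    [1,-0.1,0,-1,-4.24,-1.37,0.71],
    [1,-0.1,0,-1,-4.24,-1.37,0.71],
    [1,0,0,-1,-4.24,-1.37,0.71],
    [1,0,0,0,-4.24,-1.37,0.71]
  ]
}}

```text
clock: 20.43
eef_pos: [556.6, 189.8, 147.6]
tool_rot: [-0.006, 0.177, -1.135]
force: [-0.6, -0.3, 0.2]
width: 85.0
```

```bash
python3 log.py;python3 - <<'E'
from sim import *
X=want(-10,295)[0].as_matrix()[:,0]
e=np.array([598,99,84])+(19+5)*X
bb=e-110*X; print(e.round(1))
x=sim(bb,-10,295,0,6); x=sim(e,-10,295,0,10,*x)
E
```

```text
t 20.43 tcp [556.6 189.8 147.6] rpy [ -0.3  10.2 -65. ] F [-0.6 -0.3  0.2] w 85.0 q [-0.74  1.17 -0.32  1.62  1.2   1.81 -1.34]
[608.   77.6  79.8]
q [-0.73  1.25 -0.3   1.6   1.22  1.77 -1.39] maxstep 0.01 per row d cm [ 0.09 -0.23 -0.81] rot [-0.   -0.06 -0.01]
q [-0.6   1.26 -0.24  1.7   1.35  1.66 -1.43] maxstep 0.01 per row d cm [ 0.46 -0.98 -0.19] rot [0. 0. 0.]
```

>>> {"method": "arm_command", "body": {
  "series": [
    [1,0.1,-0.2,-0.8,0,0,0],
    [1,0.1,-0.2,-0.8,0,0,0],
    [1,0.1,-0.2,-0.8,0,0,0],
    [1,0.1,-0.2,-0.8,0,0,0],
    [1,0.1,-0.2,-0.8,0,0,0],
    [1,0.1,-0.2,-0.8,0,0,0],
    [1,0.46,-0.98,-0.2,0,0,0],
    [1,0.46,-0.98,-0.2,0,0,0],
    [1,0.46,-0.98,-0.2,0,0,0],
    [1,0,0,0,0,0,0]
  ]
}}

```text
clock: 21.27
eef_pos: [579.0, 144.1, 96.8]
tool_rot: [-0.001, 0.176, -1.14]
force: [0.8, -0.9, -0.2]
width: 85.2
```

```bash
python3 log.py; python3 - <<'E'
from h import *
t=ctrl.get_image('top');s=ctrl.get_image('scene')
a=t[150:240,290:380];b=s[140:230,280:370]
cv2.imwrite('pics/g9.png',cv2.resize(np.hstack([a,b]),None,fx=4.4,fy=4.4,interpolation=cv2.INTER_CUBIC))
go([608,77.6,80],-10,295,0)
E
```

```text
t 21.27 tcp [579.  144.1  96.8] rpy [ -0.1  10.1 -65.3] F [ 0.8 -0.9 -0.2] w 85.2 q [-0.68  1.24 -0.28  1.63  1.26  1.74 -1.39]
t 21.37 tcp [578.2 146.9  96.4] rpy [ -0.1  10.3 -65.2] F [-0.4 -0.4  0.2] w 85.4 q [-0.69  1.24 -0.29  1.63  1.26  1.74 -1.39]
flip 0 d cm [ 2.98 -6.93 -1.64] rotvec [-0.22 -0.16  0.21] | 0.3 target tcp [608.   77.6  80. ]
```

View pics/g9.png

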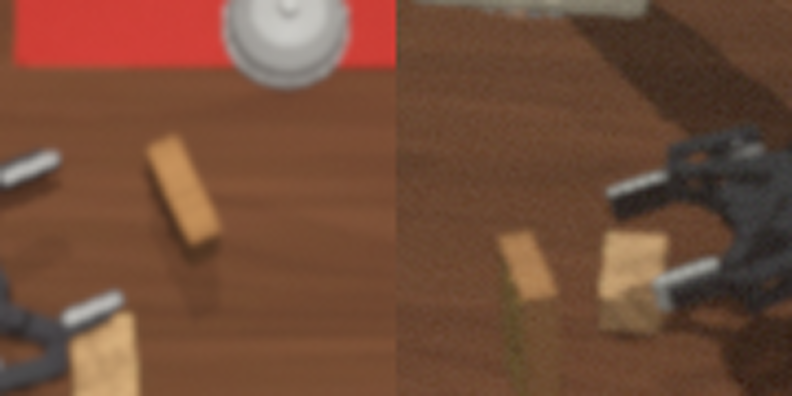

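>>> {"method": "arm_command", "body": {
  "series": [
    [1,0.2,-0.87,-0.2,0,0,0],
    [1,0.3,-0.87,-0.2,0,0,0],
    [1,0.4,-0.87,-0.2,0,0,0],
    [1,0.4,-0.87,-0.2,0,0,0],
    [1,0.4,-0.87,-0.2,0,0,0],
    [1,0.4,-0.87,-0.2,0,0,0],
    [1,0.4,-0.87,-0.2,0,0,0],
    [1,0.4,-0.87,-0.2,0,0,0],
    [1,0,0,0,0,0,0]
  ]
}}

```text
clock: 22.12
eef_pos: [607.4, 75.3, 80.1]
tool_rot: [-0.002, 0.177, -1.14]
force: [0.0, -0.1, 0.5]
width: 85.7
```

```bash
python3 log.py; python3 - <<'E'
from h import *
t=ctrl.get_image('top');s=ctrl.get_image('scene')
a=t[150:240,290:380];b=s[140:230,280:370]
cv2.imwrite('pics/g10.png',cv2.resize(np.hstack([a,b]),None,fx=4.4,fy=4.4,interpolation=cv2.INTER_CUBIC))
E
```

```text
t 22.12 tcp [607.4  75.3  80.1] rpy [ -0.1  10.2 -65.3] F [ 0.  -0.1  0.5] w 85.7 q [-0.59  1.25 -0.24  1.7   1.35  1.66 -1.43]
```

View pics/g10.png

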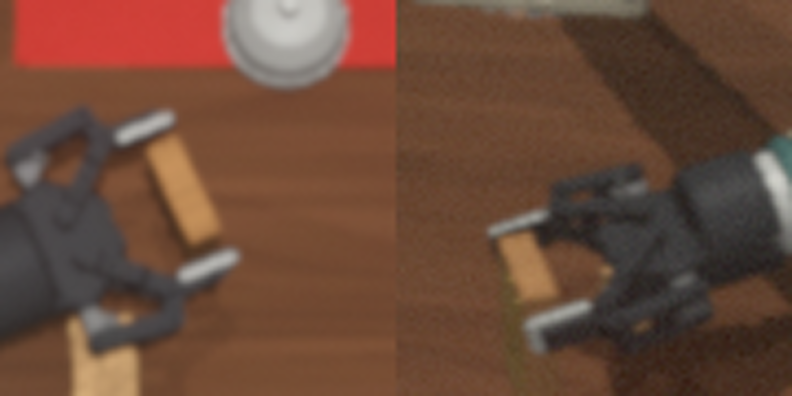

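>>> {"method": "arm_command", "body": {
  "series": [
    [1,0.14,0.07,0,0,0,0],
    [0.9,0,0,0,0,0,0],
    [0.8,0,0,0,0,0,0],
    [0.76,0,0,0,0,0,0],
    [0.74,0,0,0,0,0,0],
    [0.7,0,0,0,0,0,0],
    [0.6,0,0,0,0,0,0],
    [0.4,0,0,0,0,0,0],
    [0.3,0,0,0,0,0,0],
    [0.3,0,0,0,0,0,0]
  ]
}}

```text
clock: 23.05
eef_pos: [608.3, 79.1, 80.0]
tool_rot: [-0.001, 0.18, -1.137]
force: [-0.5, 1.9, 1.4]
width: 63.1
```

```bash
python3 log.py
```

```text
t 23.05 tcp [608.3  79.1  80. ] rpy [ -0.1  10.3 -65.1] F [-0.5  1.9  1.4] w 63.1 q [-0.6   1.25 -0.24  1.69  1.35  1.66 -1.43]
```

>>> {"method": "arm_command", "body": {
  "series": [
    [0.3,0,0,0.3,0,0,0],
    [0.3,0,0,0.8,0,0,0],
    [0.3,0,0,1.5,0,0,0],
    [0.3,0,0,2,0,0,0],
    [0.3,0,0,2,0,0,0],
    [0.3,0,0,2,0,0,0],
    [0.3,0,0,1.5,0,0,0],
    [0.3,0,0,1,0,0,0],
    [0.3,0,0,0,0,0,0]
  ]
}}

```text
clock: 23.8
eef_pos: [608.7, 79.1, 193.3]
tool_rot: [0.002, 0.18, -1.136]
force: [-1.1, -0.0, -0.9]
width: 62.9
```

```bash
python3 log.py; python3 - <<'E'
from h import *
t=ctrl.get_image('top');s=ctrl.get_image('scene')
a=t[150:240,290:380];b=s[110:200,280:370]
cv2.imwrite('pics/g11.png',cv2.resize(np.hstack([a,b]),None,fx=4.4,fy=4.4,interpolation=cv2.INTER_CUBIC))
E
```

```text
t 23.8 tcp [608.7  79.1 193.3] rpy [  0.1  10.3 -65.1] F [-1.1 -0.  -0.9] w 62.9 q [-0.59  1.06 -0.26  1.77  1.32  1.7  -1.31]
```

View pics/g11.png

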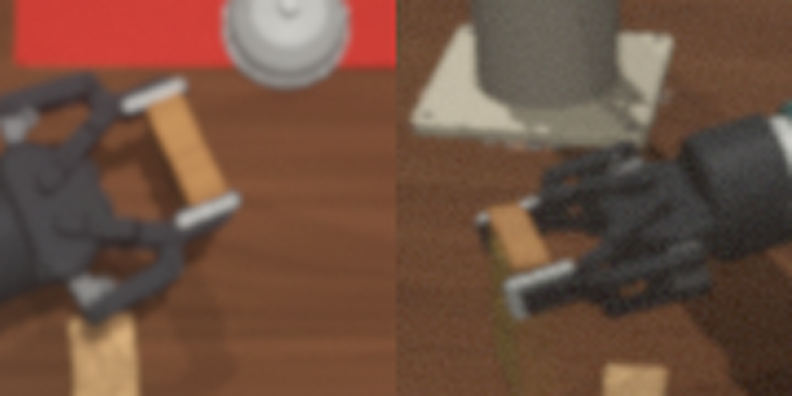

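```bash
cat > off.py <<'E'
from h import *
M=toolR([-0.001,0.18,-1.137]).as_matrix()
f2=np.array([np.cos(np.radians(-65.1)),np.sin(np.radians(-65.1)),0]);u=np.array([0,0,1.])
c_t=M.T@(-22.3*f2-30*u); n_t=M.T@f2; l_t=M.T@u   # centre, brass normal, long axis (toward gripper end) in tool frame
AF=-90+10.3
def tcp_for(c,yaw,a=AF,flip=1):
    W=want(a,yaw)[flip].as_matrix(); return np.array(c)-W@c_t
if __name__=="__main__":
    from sim import *
    W=want(AF,1.9)[1].as_matrix();print('c_t',c_t.round(1),'n',(W@n_t).round(3),'long',(W@l_t).round(3))
    c0=np.array([526-80,-186-3,140]);p=tcp_for(c0,1.9);print(p.round(1))
    for fl in(1,):
        x=sim(p,AF,1.9,fl,24)
        p2=tcp_for([526-80,-188.5,66],1.9);x=sim(p2,AF,1.9,fl,6,*x);p3=tcp_for([526,-186,53],1.9);x=sim(p3,AF,1.9,fl,8,*x)
E
python3 off.py
```

```text
c_t [-16.6   0.  -33.5] n [-0.    -0.001 -1.   ] long [-0.999 -0.032  0.   ]
[ 416.  -190.   117.7]
q [ 0.77  0.55 -0.48  2.28  0.75  0.26 -1.88] maxstep 0.13 per row d cm [-0.8  -1.12 -0.3 ] rot [ 3.65 -2.25 -3.58]
q [ 0.81  0.75 -0.56  2.32  1.63  0.3  -2.74] maxstep 0.17 per row d cm [ 0.    0.01 -1.23] rot [0. 0. 0.]
q [ 0.75  0.82 -0.6   2.14  1.33  0.37 -2.46] maxstep 0.05 per row d cm [ 1.    0.03 -0.16] rot [0. 0. 0.]
```

```bash
python3 - <<'E'
from off import *
from sim import *
p=tcp_for([526-65,-100,215],1.9);x=sim(p,AF,1.9,1,20)
p=tcp_for([526-65,-188,215],1.9);x=sim(p,AF,1.9,1,6,*x)
p=tcp_for([526-65,-188,120],1.9);x=sim(p,AF,1.9,1,6,*x);print(p)
p2=tcp_for([526-65,-188,66],1.9);x=sim(p2,AF,1.9,1,6,*x);p3=tcp_for([526,-186,53],1.9);x=sim(p3,AF,1.9,1,8,*x)
E
```

```text
q [ 0.59  0.37 -0.51  2.25  0.39  0.41 -1.76] maxstep 0.14 per row d cm [-0.89 -0.9   0.01] rot [ 4.38 -2.7  -4.3 ]
q [ 0.83  0.42 -0.57  2.18  0.36  0.46 -1.53] maxstep 0.04 per row d cm [ 0.   -1.47  0.  ] rot [0. 0. 0.]
q [ 0.76  0.61 -0.49  2.26  0.92  0.26 -2.06] maxstep 0.23 per row d cm [ 0.    0.   -1.58] rot [0. 0. 0.]
[ 431.01081668 -188.97895891   97.70694002]
q [ 0.76  0.74 -0.52  2.29  1.54  0.27 -2.66] maxstep 0.12 per row d cm [ 0.   0.  -0.9] rot [0. 0. 0.]
q [ 0.73  0.82 -0.57  2.14  1.31  0.35 -2.45] maxstep 0.04 per row d cm [ 0.81  0.02 -0.16] rot [0. 0. 0.]
```

>>> {"method": "arm_command", "body": {
  "series": [
    [0.3,-0.89,-0.9,0.2,4.38,-2.7,-4.3],
    [0.3,-0.89,-0.9,0.2,4.38,-2.7,-4.3],
    [0.3,-0.89,-0.9,0.2,4.38,-2.7,-4.3],
    [0.3,-0.89,-0.9,0.2,4.38,-2.7,-4.3],
    [0.3,-0.89,-0.9,0.2,4.38,-2.7,-4.3],
    [0.3,-0.89,-0.9,0,4.38,-2.7,-4.3],
    [0.3,-0.89,-0.9,0,4.38,-2.7,-4.3],
    [0.3,-0.89,-0.9,0,4.38,-2.7,-4.3],
    [0.3,-0.89,-0.9,0,4.38,-2.7,-4.3],
    [0.3,-0.89,-0.9,0,4.38,-2.7,-4.3],
    [0.3,-0.89,-0.9,0,4.38,-2.7,-4.3],
    [0.3,-0.89,-0.9,0,4.38,-2.7,-4.3],
    [0.3,-0.89,-0.9,0,4.38,-2.7,-4.3],
    [0.3,-0.89,-0.9,0,4.38,-2.7,-4.3],
    [0.3,-0.89,-0.9,0,4.38,-2.7,-4.3],
    [0.3,-0.89,-0.9,0,4.38,-2.7,-4.3],
    [0.3,-0.89,-0.9,0,4.38,-2.7,-4.3],
    [0.3,-0.89,-0.9,0,4.38,-2.7,-4.3],
    [0.3,-0.89,-0.9,0,4.38,-2.7,-4.3],
    [0.3,-0.89,-0.9,0,4.38,-2.7,-4.3]
  ]
}}

```text
clock: 25.57
eef_pos: [429.5, -101.7, 200.5]
tool_rot: [-3.123, 1.391, 0.047]
force: [-0.5, 0.8, -1.8]
width: 63.0
```

```bash
python3 log.py; python3 - <<'E'
from off import *
from sim import *
p=tcp_for([526-65,-188,215],1.9);x=sim(p,AF,1.9,1,8)
E
```

```text
t 25.57 tcp [ 429.5 -101.7  200.5] rpy [-178.9   79.7    2.7] F [-0.5  0.8 -1.8] w 63.0 q [ 0.6   0.35 -0.52  2.25  0.34  0.43 -1.72]
q [ 0.82  0.42 -0.55  2.18  0.34  0.46 -1.51] maxstep 0.03 per row d cm [ 0.02 -1.09 -0.1 ] rot [-0.02 -0.    0.04]
```

>>> {"method": "arm_command", "body": {
  "series": [
    [0.3,0,-0.8,0,0,0,0],
    [0.3,0,-1.2,0,0,0,0],
    [0.3,0,-1.4,0,0,0,0],
    [0.3,0.1,-1.4,0,0,0,0],
    [0.3,0.1,-1.4,0,0,0,0],
    [0.3,0,-1.4,0,0,0,0],
    [0.3,0,-0.8,-0.4,0,0,0],
    [0.3,0,-0.3,-0.8,0,0,0],
    [0.3,0,0,-1,0,0,0],
    [0.3,0,0,-1,0,0,0],
    [0.3,0,0,-1,0,0,0],
    [0.3,0,0,-1,0,0,0],
    [0.3,0,0,-1,0,0,0],
    [0.3,0,0,-1,0,0,0],
    [0.3,0,0,-1,0,0,0],
    [0.3,0,0,-0.8,0,0,0]
  ]
}}

```text
clock: 26.9
eef_pos: [431.5, -186.5, 109.2]
tool_rot: [-3.131, 1.395, 0.045]
force: [0.4, -0.6, -0.5]
width: 63.2
```

```bash
python3 log.py; python3 - <<'E'
from off import *
from sim import *
p=tcp_for([526-62,-188,70],1.9);x=sim(p,AF,1.9,1,8)
t=ctrl.get_image('top');s=ctrl.get_image('scene')
a=t[165:255,395:485];b=s[130:220,175:265]
cv2.imwrite('pics/g12.png',cv2.resize(np.hstack([a,b]),None,fx=4.4,fy=4.4,interpolation=cv2.INTER_CUBIC))
E
```

```text
t 26.9 tcp [ 431.5 -186.5  109.2] rpy [-179.4   79.9    2.6] F [ 0.4 -0.6 -0.5] w 63.2 q [ 0.68  0.57 -0.39  2.26  0.62  0.23 -1.77]
q [ 0.76  0.73 -0.51  2.28  1.48  0.26 -2.6 ] maxstep 0.22 per row d cm [ 0.03 -0.03 -0.77] rot [-0.01 -0.03 -0.01]
```

View pics/g12.png

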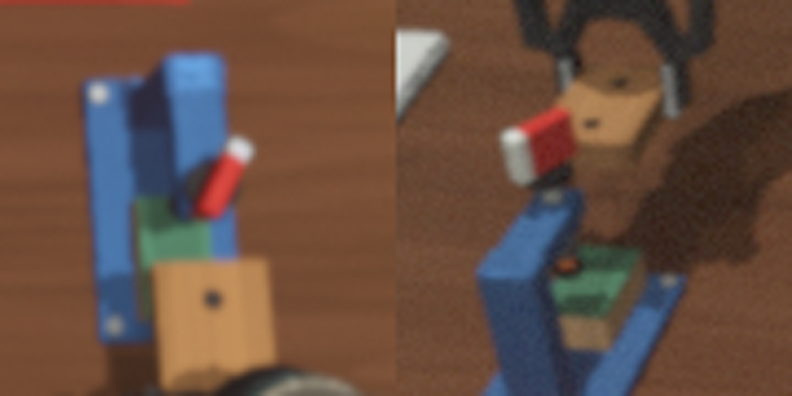

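>>> {"method": "arm_command", "body": {
  "series": [
    [0.3,0,0,-0.5,0,0,0],
    [0.3,0,0,-0.5,0,0,0],
    [0.3,0,0,-0.5,0,0,0],
    [0.3,0,0,-0.5,0,0,0],
    [0.3,0,0,-0.5,0,0,0],
    [0.3,0,0,-0.5,0,0,0],
    [0.3,0,0,0,0,0,0]
  ]
}}

```text
clock: 27.58
eef_pos: [431.7, -187.3, 80.1]
tool_rot: [-3.132, 1.394, 0.043]
force: [0.1, -0.3, -1.4]
width: 63.0
```

```bash
python3 log.py; python3 - <<'E'
from off import *
from sim import *
p=tcp_for([526-62,-188,72],1.9);x=sim(p,AF,1.9,1,8)
E
```

```text
t 27.58 tcp [ 431.7 -187.3   80.1] rpy [-179.4   79.9    2.5] F [ 0.1 -0.3 -1.4] w 63.0 q [ 0.74  0.65 -0.48  2.27  1.09  0.24 -2.23]
q [ 0.76  0.73 -0.51  2.28  1.46  0.26 -2.59] maxstep 0.08 per row d cm [ 0.03 -0.02 -0.38] rot [-0.01 -0.02 -0.  ]
```

>>> {"method": "arm_command", "body": {
  "series": [
    [0.3,0,0,-0.5,0,0,0],
    [0.3,0,0,-0.5,0,0,0],
    [0.3,0,0,-0.5,0,0,0],
    [0.3,0,0,-0.5,0,0,0],
    [0.3,0,0,-0.3,0,0,0],
    [0.3,0,0,0,0,0,0]
  ]
}}

```text
clock: 28.08
eef_pos: [431.9, -187.7, 57.6]
tool_rot: [-3.135, 1.394, 0.039]
force: [1.0, 0.6, -0.8]
width: 63.0
```

```bash
python3 log.py; python3 - <<'E'
from off import *
t=ctrl.get_image('top');s=ctrl.get_image('scene')
crop(t,405,165,475,255,8,'pics/t13.png');crop(s,180,130,260,230,6,'pics/s13.png')
E
```

```text
t 28.08 tcp [ 431.9 -187.7   57.6] rpy [-179.6   79.8    2.2] F [ 1.   0.6 -0.8] w 63.0 q [ 0.74  0.7  -0.48  2.28  1.37  0.24 -2.5 ]
```

View pics/t13.png

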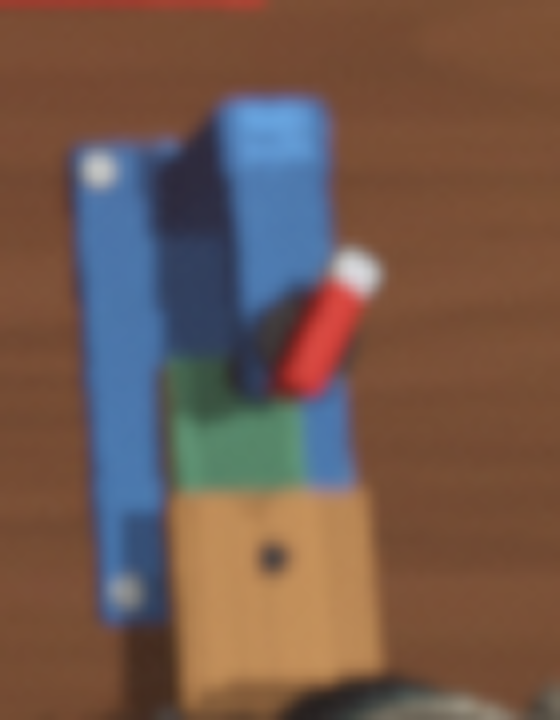

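View pics/s13.png

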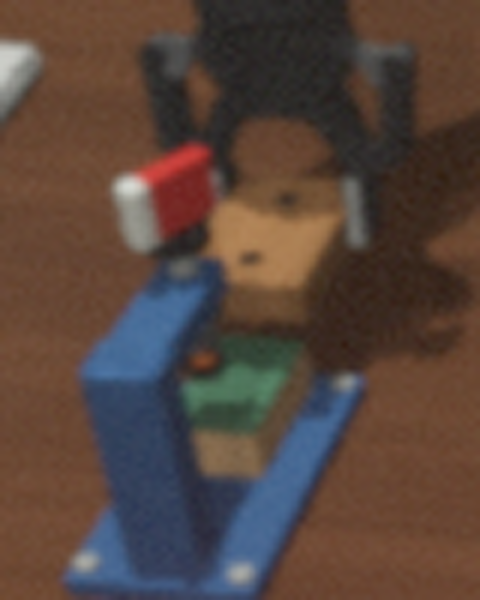

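```bash
python3 - <<'E'
from off import *
from fit import full,fit
s=ctrl.read_state();M=toolR(s['tool_rot']).as_matrix();c=s['eef_pos']+M@c_t
L=-(M@l_t);n=M@n_t;y=np.cross(n,L)
print('FK centre',c.round(1),'yaw',np.degrees(np.arctan2(L[1],L[0])).round(2),'brass normal',n.round(3))
lft=np.array([-L[1],L[0],0])
top=c-10*n
A=np.array([top+50*L+32*lft,top+50*L-32*lft,top-20*L+32*lft,top-20*L-32*lft])
print('pred top',((proj('top',A)-[405,165]+.5)*8-.5).round(0).tolist())
print('pred scene',((proj('scene',A)-[180,130]+.5)*6-.5).round(0).tolist())
E
```

```text
FK centre [ 462.3 -186.8   80.3] yaw 1.83 brass normal [-0.002  0.    -1.   ]
pred top [[167.0, 487.0], [361.0, 481.0], [181.0, 700.0], [377.0, 695.0]]
pred scene [[294.0, 284.0], [166.0, 276.0], [339.0, 208.0], [218.0, 201.0]]
```

```bash
python3 - <<'E'
from off import *
from fit import full
c=full([(122,150),(147,517),(333,513)],400,165,7);w=unproj('top',c,14);print(w.round(1))
d=w[0]-w[1];print('long',np.degrees(np.arctan2(d[1],d[0])),np.linalg.norm(d)); d=w[1]-w[2];print('short',np.degrees(np.arctan2(-d[0],d[1])),np.linalg.norm(d))
c=full([(98,170),(125,591)],405,165,8);w=unproj('top',c,14);d=w[0]-w[1];print('long',np.degrees(np.arctan2(d[1],d[0])),w.round(1))
c=full([(85,560),(240,573),(345,381)],180,130,6);w=unproj('scene',c,14);print(w.round(1));d=w[1]-w[2];print(np.degrees(np.arctan2(d[1],d[0])));d=w[1]-w[0];print(np.degrees(np.arctan2(-d[0],d[1])))
# bed edges t: corners lower-left/right crop tc
c=full([(192,507),(308,500)],400,165,7);w=unproj('top',c,41);print('bed',w.round(1));d=w[0]-w[1];print(np.degrees(np.arctan2(-d[0],d[1])))
c=full([(180,128),(105,622)],405,165,8)
E
```

```text
[[ 632.5 -148.8   14. ]
 [ 483.3 -154.2   14. ]
 [ 485.3 -228.3   14. ]]
long 2.0709748536723063 149.29327173664157
short 1.5279843132919495 74.10368907912999
long 1.8515158351027614 [[ 633.1 -148.3   14. ]
 [ 483.3 -153.1   14. ]]
[[ 636.4 -219.5   14. ]
 [ 634.6 -145.2   14. ]
 [ 483.8 -148.8   14. ]]
1.35200142892058
1.422517520133979
bed [[ 485.  -166.6   41. ]
 [ 488.  -212.    41. ]]
3.7429863097727645
```

>>> {"method": "arm_command", "body": {
  "series": [
    [0.3,0,0,-0.5,0,0,0],
    [0.3,0,0,-0.5,0,0,0],
    [0.3,0,0,-0.5,0,0,0],
    [0.3,0,0,-0.5,0,0,0],
    [0.3,0,0,-0.4,0,0,0],
    [0.3,0,0,0,0,0,0]
  ]
}}

```text
clock: 28.68
eef_pos: [432.1, -187.9, 33.7]
tool_rot: [-3.137, 1.393, 0.037]
force: [-0.3, 0.1, -0.8]
width: 63.1
```

```bash
cat > pc.py <<'E'
from off import *
s=st();M=toolR(s['tool_rot']).as_matrix();c=s['eef_pos']+M@c_t;L=-(M@l_t);n=M@n_t
B=np.array([524.8,-187.0])
print('plaque c',c.round(1),'yaw',np.degrees(np.arctan2(L[1],L[0])).round(2),'pitch mm/100',(L[2]*100).round(2),'roll',(n[1]*64).round(2),'to go',(B-c[:2]).round(1), 'bottom',(c[2]-10).round(1))
E
python3 pc.py
```

```text
t 28.68 tcp [ 432.1 -187.9   33.7] rpy [-179.7   79.8    2.1] F [-0.3  0.1 -0.8] w 63.1 q [ 0.74  0.76 -0.49  2.29  1.64  0.25 -2.76]
plaque c [ 462.1 -187.    55.9] yaw 1.81 pitch mm/100 -0.23 roll 0.01 to go [62.7  0. ] bottom 45.9
```

>>> {"method": "arm_command", "body": {
  "series": [
    [0.3,0.4,0,-0.1,0,0,0],
    [0.3,0.6,0,-0.08,0,0,0],
    [0.3,0.6,0,0,0,0,0],
    [0.3,0.6,0,0,0,0,0],
    [0.3,0.6,0,0,0,0,0],
    [0.3,0.6,0,0,0,0,0],
    [0.3,0,0,0,0,0,0]
  ]
}}

```text
clock: 29.27
eef_pos: [468.4, -187.9, 32.8]
tool_rot: [-3.138, 1.39, 0.036]
force: [-0.1, 0.6, -1.0]
width: 63.1
```

```bash
python3 pc.py
```

```text
t 29.27 tcp [ 468.4 -187.9   32.8] rpy [-179.8   79.6    2. ] F [-0.1  0.6 -1. ] w 63.1 q [ 0.71  0.78 -0.49  2.21  1.41  0.27 -2.55]
plaque c [ 498.3 -186.9   55.2] yaw 1.81 pitch mm/100 0.1 roll -0.0 to go [26.5 -0.1] bottom 45.2
```

>>> {"method": "arm_command", "body": {
  "series": [
    [0.3,0,0,-0.1,0,0,0],
    [0.3,0.5,0,0,0,0,0],
    [0.3,0.5,0,0,0,0,0],
    [0.3,0.5,0,0,0,0,0],
    [0.3,0.5,0,0,0,0,0],
    [0.3,0.4,0,0,0,0,0],
    [0.3,0.25,0,0,0,0,0],
    [0.3,0,0,0,0,0,0]
  ]
}}

```text
clock: 29.93
eef_pos: [493.4, -188.0, 31.2]
tool_rot: [-3.136, 1.392, 0.038]
force: [0.3, -0.2, -1.2]
width: 62.8
```

```bash
python3 pc.py; python3 - <<'E'
from off import *
t=ctrl.get_image('top');s=ctrl.get_image('scene')
crop(t,405,165,475,255,8,'pics/t14.png');crop(s,180,130,260,230,6,'pics/s14.png')
E
```

```text
t 29.93 tcp [ 493.4 -188.    31.2] rpy [-179.7   79.7    2.2] F [ 0.3 -0.2 -1.2] w 62.8 q [ 0.72  0.8  -0.54  2.15  1.29  0.32 -2.44]
plaque c [ 523.4 -187.    53.5] yaw 1.79 pitch mm/100 -0.09 roll 0.02 to go [1.4 0. ] bottom 43.5
```

View pics/t14.png

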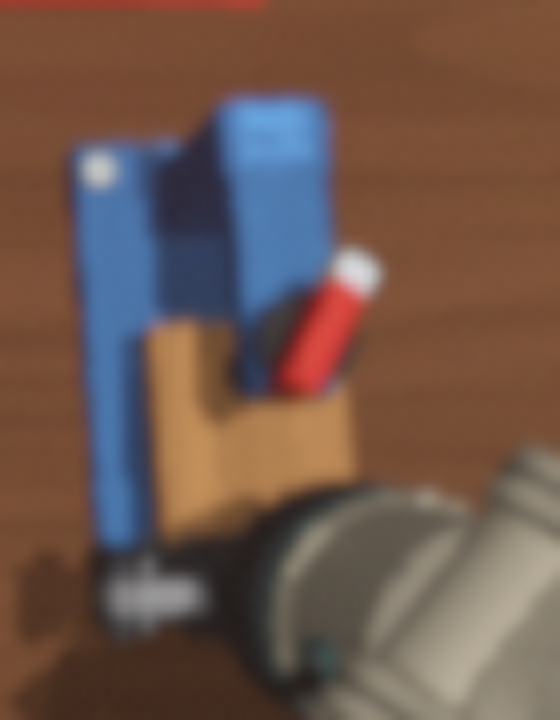

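View pics/s14.png

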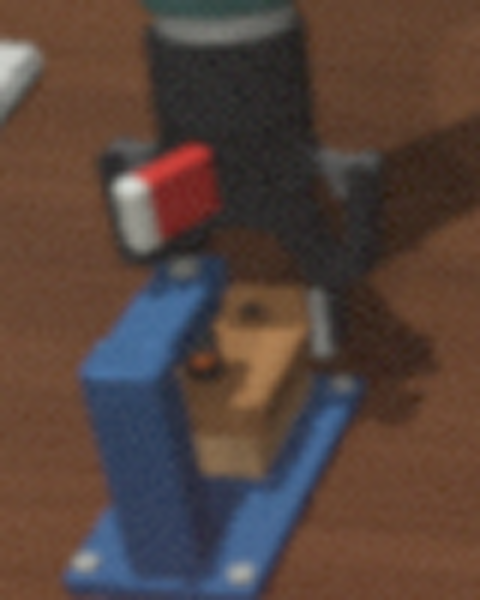

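```bash
python3 - <<'E'
from off import *
from fit import full
w=unproj('top',full([(147,322),(163,540),(348,390),(357,470)],405,165,8),63.5);print('plaque far-left, left near, right pts',w.round(1))
b=unproj('top',full([(178,315),(192,507),(308,500)],400,165,7),41);print('bed tc',b.round(1))
b=unproj('top',full([(167,362),(180,490),(305,490)],405,165,8),41);print('bed t13',b.round(1))
# scene: plaque far-left(top face) corner right one = +y far corner, pixel; bed near column corner earlier
w=unproj('scene',full([(268,440),(305,290)],180,130,6),63.5);print('scene plaque +y far corner, +y edge',w.round(1))
b=unproj('scene',full([(258,434),(302,340)],180,130,6),41);print('scene bed far +y corner / +y edge (s13)',b.round(1))
E
```

```text
plaque far-left, left near, right pts [[ 570.5 -153.9   63.5]
 [ 496.2 -156.9   63.5]
 [ 547.5 -221.2   63.5]
 [ 520.2 -223.    63.5]]
bed tc [[ 560.8 -163.7   41. ]
 [ 485.  -166.6   41. ]
 [ 488.  -212.    41. ]]
bed t13 [[ 560.1 -164.9   41. ]
 [ 515.7 -167.9   41. ]
 [ 515.9 -210.7   41. ]]
scene plaque +y far corner, +y edge [[ 598.3 -137.3   63.5]
 [ 477.2 -164.6   63.5]]
scene bed far +y corner / +y edge (s13) [[ 566.6 -158.4   41. ]
 [ 488.7 -165.5   41. ]]
```

>>> {"method": "arm_command", "body": {
  "series": [
    [0.3,0.18,0,0,0,0,0],
    [0.3,0,0,-0.1,0,0,0],
    [0.3,0,0,0,0,0,0],
    [0.3,0,0,0,0,0,0]
  ]
}}

```text
clock: 30.37
eef_pos: [494.6, -188.0, 30.2]
tool_rot: [-3.138, 1.392, 0.036]
force: [-0.2, 0.1, -0.6]
width: 63.6
```

>>> {"method": "arm_command", "body": {
  "series": [
    [0.3,0,0,-0.06,0,0,0],
    [0.3,0,0,0,0,0,0]
  ]
}}

```text
clock: 30.53
eef_pos: [494.6, -188.0, 30.1]
tool_rot: [-3.14, 1.392, 0.034]
force: [-2.2, 0.1, 5.4]
width: 63.0
```

>>> {"method": "arm_command", "body": {
  "series": [
    [0.3,0,0,-0.06,0,0,0],
    [0.3,0,0,0,0,0,0]
  ]
}}

```text
clock: 30.7
eef_pos: [494.6, -188.0, 30.1]
tool_rot: [3.14, 1.391, 0.031]
force: [-3.7, -0.4, 14.1]
width: 62.9
```

```bash
python3 pc.py
```

```text
t 30.7 tcp [ 494.6 -188.    30.1] rpy [179.9  79.7   1.8] F [-3.7 -0.4 14.1] w 62.9 q [ 0.71  0.81 -0.54  2.14  1.3   0.32 -2.44]
plaque c [ 524.6 -187.1   52.4] yaw 1.81 pitch mm/100 -0.05 roll -0.06 to go [0.2 0.1] bottom 42.4
```

>>> {"method": "arm_command", "body": {
  "series": [
    [0.3,0,0,0.1,0,0,0],
    [0.76,0,0,0,0,0,0],
    [0.78,0,0,0,0,0,0],
    [0.82,0,0,0,0,0,0],
    [0.88,0,0,0,0,0,0],
    [1,0,0,0,0,0,0],
    [1,0,0,0,0,0,0],
    [1,0,0,0,0,0,0]
  ]
}}

```text
clock: 31.37
eef_pos: [494.5, -188.0, 29.8]
tool_rot: [-3.137, 1.393, 0.037]
force: [-0.2, 0.4, -0.8]
width: 85.8
```

>>> {"method": "arm_command", "body": {
  "series": [
    [1,-0.1,0,0.3,0,0,0],
    [1,-0.2,0,0.6,0,0,0],
    [1,-0.3,0,0.8,0,0,0],
    [1,-0.3,0,0.8,0,0,0],
    [1,-0.4,0,1.0,0,0,0],
    [1,-0.4,0,1.0,0,0,0],
    [1,-0.4,0,1.5,0,0,0],
    [1,-0.4,0,1.5,0,0,0],
    [1,-0.4,0,1.5,0,0,0],
    [1,-0.4,0,1.5,0,0,0],
    [1,0,0,1.5,0,0,0]
  ]
}}

```text
clock: 32.28
eef_pos: [460.0, -187.9, 150.9]
tool_rot: [-3.139, 1.394, 0.035]
force: [-0.5, 0.0, -0.9]
width: 85.5
```

```bash
python3 log.py; python3 - <<'E'
from off import *
t=ctrl.get_image('top');s=ctrl.get_image('scene')
crop(t,405,165,475,255,8,'pics/t15.png');crop(s,190,140,250,220,8,'pics/s15.png')
E
```

```text
t 32.28 tcp [ 460.  -187.9  150.9] rpy [-179.8   79.9    2. ] F [-0.5  0.  -0.9] w 85.5 q [ 0.98  0.62 -0.88  2.15  0.87  0.55 -2.05]
```

View pics/t15.png

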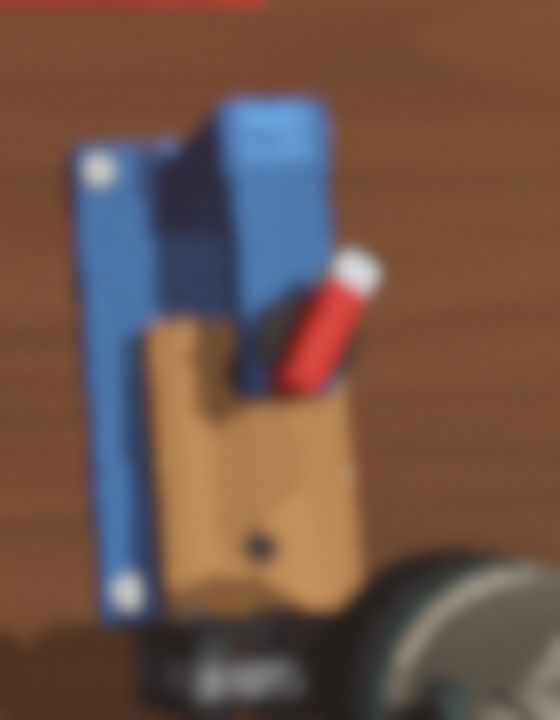

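View pics/s15.png

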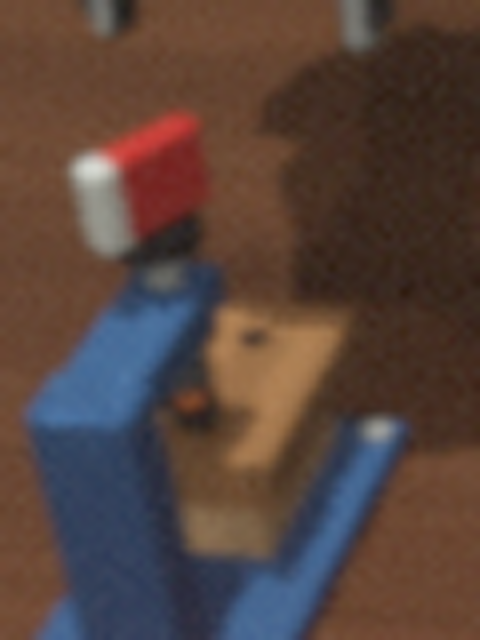

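```bash
python3 - <<'E'
from off import *
from fit import full
w=unproj('top',full([(150,322),(165,610),(362,606),(345,390)],405,165,8),62);print('plaque',w.round(1))
t=cv2.imread('pics/t15.png').astype(int);b,g,r=t[...,0],t[...,1],t[...,2]
m=((r>150)&(g<90)&(b<90));m[:100]=0
ys,xs=np.nonzero(m); print(len(xs))
m2=((r>170)&(g>150)&(b>150));m2[:230]=0;m2[300:]=0;m2[:,:320]=0
y2,x2=np.nonzero(m2)
pts=np.c_[np.r_[xs,x2],np.r_[ys,y2]].astype(np.float32);rect=cv2.minAreaRect(pts);print(rect)
box=cv2.boxPoints(rect);wb=unproj('top',full(box,405,165,8),178);print(wb.round(1),wb.mean(0))
wr=unproj('top',full([(x2.mean(),y2.mean()),(xs.mean(),ys.mean())],405,165,8),178);d=wr[0]-wr[1];print('angle white end',np.degrees(np.arctan2(d[1],d[0])))
E
```

```text
plaque [[ 570.7 -155.3   62. ]
 [ 472.9 -157.1   62. ]
 [ 474.6 -223.1   62. ]
 [ 547.7 -220.5   62. ]]
4591
((330.0000305175781, 326.5000305175781), (46.957427978515625, 154.73590087890625), 26.56505012512207)
[[ 532.7 -169.5  178. ]
 [ 576.2 -192.6  178. ]
 [ 569.6 -205.3  178. ]
 [ 526.3 -182.1  178. ]] [ 551.20917637 -187.36380625  178.        ]
angle white end -27.163927263358943
```

```bash
python3 - <<'E'
from sim import *
x=sim([500,-186,230],-90,1.8,1,8)
q=x[0]
for fl in(0,1):
  for yaw in(60,-27,-113,-200):
    W=want(-90,yaw)[fl]; 
    for g in(2.5,1,-1,-2.5):
        q0=np.array([.4,.7,-.2,1.7,.1,.9,g]);r=ik([552.3,-186.4,152],W,q0,reg=.01)
        if r[1]<1 and r[2]<1: print(fl,yaw,r[0].round(2));break
E
```

```text
q [ 0.93  0.64 -0.99  1.83  0.62  1.03 -1.85] maxstep 0.07 per row d cm [0.47 0.03 0.97] rot [-0.04  1.3  -0.  ]
0 60 [ 0.44  0.64 -0.25  1.78  0.22  0.75  2.69]
0 -27 [ 0.15  0.64  0.21  1.79 -0.18  0.73  1.55]
0 -113 [-0.11  0.72  0.64  1.8  -0.57  0.82  0.41]
0 -200 [-0.12  0.72  0.65  1.8  -0.58  0.82 -1.1 ]
1 60 [-0.13  0.73  0.68  1.8  -0.6   0.83  0.32]
1 -27 [-0.13  0.73  0.68  1.8  -0.6   0.83 -1.2 ]
1 -113 [ 0.46  0.64 -0.29  1.78  0.25  0.75  2.78]
1 -200 [ 0.17  0.64  0.17  1.79 -0.15  0.73  1.64]
```

```bash
python3 - <<'E'
from sim import *
x=sim([470,-187,235],-90,1.8,1,6)
x=sim([552.3,-186.4,235],-90,-27.2,0,22,*x)
E
```

```text
q [ 0.99  0.6  -1.02  1.89  0.6   1.   -1.84] maxstep 0.08 per row d cm [0.13 0.02 1.38] rot [-0.05  1.74 -0.  ]
q [ 0.95  0.81 -1.22  1.69  0.81  1.24  0.63] maxstep 0.12 per row d cm [0.37 0.   0.  ] rot [-0.    0.    6.86]
```

>>> {"method": "arm_command", "body": {
  "series": [
    [1,0,0,1.6,0,1.7,0],
    [1,0,0,1.6,0,1.7,0],
    [1,0,0,1.6,0,1.7,0],
    [1,0,0,1.6,0,1.7,0],
    [1,0.2,0,1.4,0,1.7,0],
    [1,0.2,0,0.6,0,1.7,0],
    [1,0.4,0,0,0,0,6.86],
    [1,0.4,0,0,0,0,6.86],
    [1,0.4,0,0,0,0,6.86],
    [1,0.4,0,0,0,0,6.86],
    [1,0.4,0,0,0,0,6.86],
    [1,0.4,0,0,0,0,6.86],
    [1,0.4,0,0,0,0,6.86],
    [1,0.4,0,0,0,0,6.86],
    [1,0.4,0,0,0,0,6.86],
    [1,0.4,0,0,0,0,6.86]
  ]
}}

```text
clock: 33.72
eef_pos: [505.3, -188.1, 233.2]
tool_rot: [-1.578, 1.563, 2.799]
force: [0.0, -0.6, -0.3]
width: 85.3
```

```bash
python3 log.py; python3 - <<'E'
from sim import *
x=sim([552.3,-186.4,235],-90,-27.2,0,13)
E
```

```text
t 33.72 tcp [ 505.3 -188.1  233.2] rpy [-90.4  89.6 160.4] F [ 0.  -0.6 -0.3] w 85.3 q [ 1.01  0.75 -1.21  1.8   0.76  1.16 -0.78]
q [ 0.95  0.81 -1.22  1.69  0.81  1.24  0.63] maxstep 0.11 per row d cm [0.36 0.01 0.01] rot [ 0.01 -0.03  6.31]
```

Also I'll narrow the jaws on the way so that they stay clear of the rest.

>>> {"method": "arm_command", "body": {
  "series": [
    [0.6,0.36,0,0,0,0,6.31],
    [0.6,0.36,0,0,0,0,6.31],
    [0.6,0.36,0,0,0,0,6.31],
    [0.6,0.36,0,0,0,0,6.31],
    [0.6,0.36,0,0,0,0,6.31],
    [0.6,0.36,0,0,0,0,6.31],
    [0.6,0.36,0,0,0,0,6.31],
    [0.6,0.36,0,0,0,0,6.31],
    [0.6,0.36,0,0,0,0,6.31],
    [0.6,0.36,0,0,0,0,6.31],
    [0.6,0.36,0,0,0,0,6.31],
    [0.6,0.36,0,0,0,0,6.31],
    [0.6,0.36,0,0,0,0,6.31],
    [0.6,0,0,0,0,0,0]
  ]
}}

```text
clock: 34.88
eef_pos: [552.5, -187.9, 233.1]
tool_rot: [-1.737, 1.564, -2.215]
force: [-0.4, -0.4, 0.7]
width: 51.4
```

```bash
python3 log.py; python3 - <<'E'
from sim import *
go([552.3,-186.4,152],-90,-27.2,0)
s=ctrl.read_state();M=toolR(s['tool_rot']).as_matrix();p=s['eef_pos']
t=ctrl.get_image('top');c=ctrl.get_image('scene')
a=t[165:255,395:485];b=c[110:200,175:265]
cv2.imwrite('pics/g16.png',cv2.resize(np.hstack([a,b]),None,fx=4.4,fy=4.4,interpolation=cv2.INTER_CUBIC))
A=[p+M[:,1]*k for k in(28,-28)]
print(((proj('top',A)-[395,165]+.5)*4.4-.5).round(0).tolist(),((proj('scene',A)-[175,110]+.5)*4.4-.5).round(0)+[396,0])
E
```

```text
t 34.88 tcp [ 552.5 -187.9  233.1] rpy [ -99.5   89.6 -126.9] F [-0.4 -0.4  0.7] w 51.4 q [ 0.95  0.82 -1.23  1.69  0.82  1.25  0.62]
t 34.88 tcp [ 552.5 -187.9  233.1] rpy [ -99.5   89.6 -126.9] F [-0.4 -0.4  0.7] w 51.4 q [ 0.95  0.82 -1.23  1.69  0.82  1.25  0.62]
flip 0 d cm [-0.02  0.15 -8.11] rotvec [ 0.3  -0.23  0.19] | 0.4 target tcp [ 552.3 -186.4  152. ]
[[204.0, 137.0], [299.0, 185.0]] [[546. 139.]
 [484. 113.]]
```

View pics/g16.png

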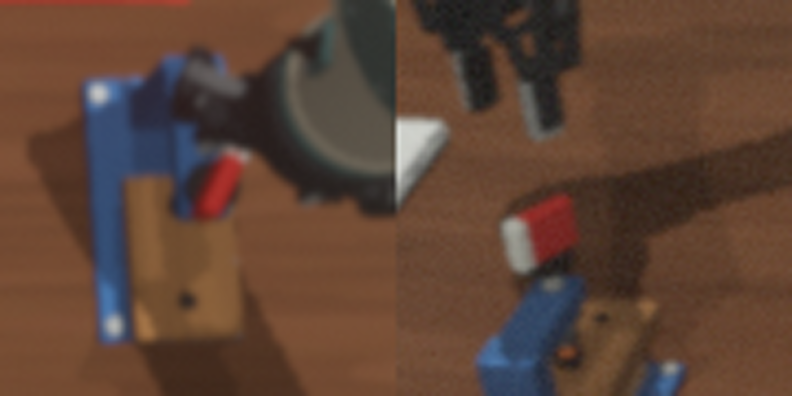

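```bash
cat > org.py <<'E'
from h import *
def measure(n=3,save=None):
    ims=[ctrl.get_image('scene').astype(float) for _ in range(n)]
    im=np.mean(ims,0)
    reg=im[176:200,200:220]
    o=np.clip(reg[...,2]-reg[...,1]*1.0-reg[...,0]*0.0,0,None)  # R-G
    return im,reg,o
if __name__=="__main__":
    import sys
    st();im,reg,o=measure(3)
    np.save('pics/'+sys.argv[1]+'.npy',im)
    print(o.astype(int))
    crop(im,195,165,235,205,14,'pics/'+sys.argv[1]+'.png')
    print(((proj('scene',[552.3,-186.4,166])-[175,110]+.5)*4.4-.5)+[396,0])
E
python3 org.py o0
```

```text
t 34.98 tcp [ 551.9 -187.9  233.4] rpy [-100.5   89.6 -128.2] F [-0.7  0.5  0.3] w 51.3 q [ 0.95  0.82 -1.23  1.69  0.82  1.25  0.61]
[[32 33 27 18  8  0  0  0  0  0  0  0  0  0  0  0  0  1 12 20]
 [33 34 28 17  0  0  0  0  0  0  0  0  0  0  0  0  0  2 13 22]
 [32 30 24  9  0  0  0  0  0  0  0  0  0  0  0  0  0 12 24 26]
 [33 29 16  0  0  0  0  0  0  0  0  0  0  0  0  0  2 19 29 31]
 [30 22  4  0  0  0  0  0  0  0  0  0  0  0  0  0  5 24 32 33]
 [26 11  0  0  0  0  0  0  0  0  0  0  0  0  0  0  9 24 31 29]
 [15  0  0  0  0  0  0  0  0  0  0  0  0  0  0  3 19 28 30 30]
 [ 0  0  0  0  0  0  0  0  0  0  0  0  0  0  0  9 21 31 33 29]
 [ 0  0  0  0  0  0  0  0  0  0  0  0  0  0  0 11 22 30 29 27]
 [ 0  0  0  0  0  0  0  0  0  0  0  0  0  0  3  6 18 25 26 28]
 [ 0  0  0  0  0  0  0  0  0  0  0  0  0  0  3  6 16 23 26 28]
 [ 0  0  0  0  0  0  0  0  0  0  0  0  1  4  4  9 16 23 26 27]
 [ 0  0  0  0  0  0  0  0  0  0  0  2 11 18 21 19 18 23 25 27]
 [ 0  0  0  0  0  0  0  0  0  0  0 14 30 41 42 35 19 21 25 27]
 [ 0  0  0  0  0  0  0  0  0  0  3 21 41 51 49 35 18 17 25 27]
 [ 0  0  0  0  0  0  0  0  0  3  5 14 25 31 26 17 15 19 25 27]
 [ 0  0  0  0  0  0  0  0  0  3 10 14 12 11  9  9 13 20 25 28]
 [ 0  0  0  0  0  0  0  0  0  0 14 18 18 15 12 13 17 23 26 29]
 [ 0  0  0  0  0  0  0  0  0  0 14 24 23 23 22 21 25 27 28 29]
 [ 0  0  0  0  0  0  0  0  0  0 12 22 27 27 26 24 27 28 30 33]
 [ 0  0  0  0  0  0  0  0  0  0  6 17 26 28 28 27 27 29 31 33]
 [ 0  0  0  0  0  0  0  0  0  0  2 18 26 28 28 26 29 30 32 31]
 [ 0  0  0  0  0  0  0  0  0  0  1 17 26 28 27 29 29 32 32 32]
 [ 0  0  0  0  0  0  0  0  0  0  0 12 22 28 28 30 30 31 29 31]]
[[538.38303928 224.25613537]][ WARN:0@4.033] global loadsave.cpp:1063 imwrite_ Unsupported depth image for selected encoder is fallbacked to CV_8U.
```

View pics/o0.png

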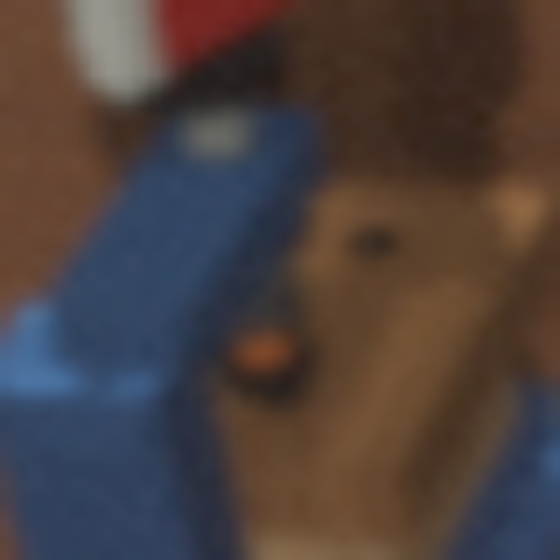

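>>> {"method": "arm_command", "body": {
  "series": [
    [0.6,0,0.1,-1.2,0,0,0],
    [0.6,0,0,-1.2,0,0,0],
    [0.6,0,0,-1.2,0,0,0],
    [0.6,0,0,-1.2,0,0,0],
    [0.6,0,0,-1.2,0,0,0],
    [0.6,0,0,-1.2,0,0,0],
    [0.6,0,0,-1.0,0,0,0],
    [0.6,0,0,0,0,0,0]
  ]
}}

```text
clock: 35.8
eef_pos: [551.0, -187.1, 149.3]
tool_rot: [-2.066, 1.562, -2.547]
force: [-0.5, -0.8, -0.3]
width: 51.0
```

```bash
python3 log.py; python3 - <<'E'
from h import *
t=ctrl.get_image('top');c=ctrl.get_image('scene')
a=t[165:255,395:485];b=c[110:200,175:265]
cv2.imwrite('pics/g17.png',cv2.resize(np.hstack([a,b]),None,fx=4.4,fy=4.4,interpolation=cv2.INTER_CUBIC))
E
```

```text
t 35.8 tcp [ 551.  -187.1  149.3] rpy [-118.4   89.5 -145.9] F [-0.5 -0.8 -0.3] w 51.0 q [ 0.91  0.91 -1.15  1.77  0.93  1.13  0.53]
```

View pics/g17.png

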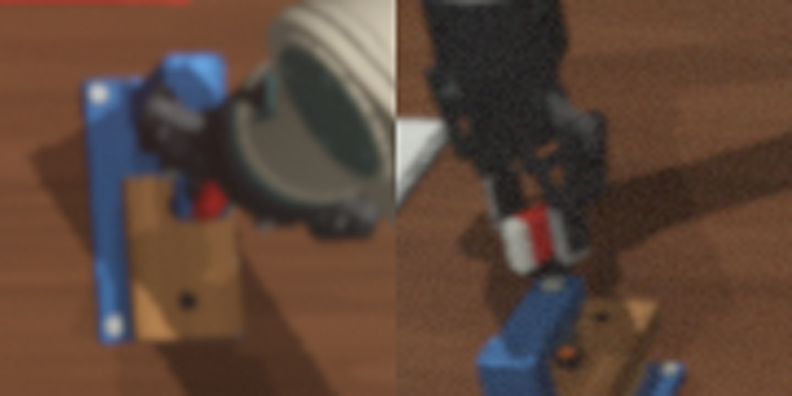

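>>> {"method": "arm_command", "body": {
  "series": [
    [0.4,0.1,0,0.1,0,0,0],
    [0.2,0,0,0,0,0,0],
    [0.05,0,0,0,0,0,0],
    [0,0,0,0,0,0,0],
    [0,0,0,0,0,0,0],
    [0,0,0,0,0,0,0]
  ]
}}

```text
clock: 36.4
eef_pos: [554.3, -186.3, 153.8]
tool_rot: [-1.301, 1.566, -1.782]
force: [2.3, 1.6, 3.3]
width: 10.8
```

```bash
python3 log.py; python3 - <<'E'
from h import *
s=ctrl.read_state();print(s['torque'])
E
python3 org.py o1 | head -1
```

```text
t 36.4 tcp [ 554.3 -186.3  153.8] rpy [ -74.6   89.7 -102.1] F [2.3 1.6 3.3] w 10.8 q [ 0.91  0.91 -1.15  1.76  0.93  1.13  0.53]
[ 0.5298473  -0.30543677  0.03164454]
t 36.4 tcp [ 554.3 -186.3  153.8] rpy [ -74.6   89.7 -102.1] F [2.3 1.6 3.3] w 10.8 q [ 0.91  0.91 -1.15  1.76  0.93  1.13  0.53][ WARN:0@3.862] global loadsave.cpp:1063 imwrite_ Unsupported depth image for selected encoder is fallbacked to CV_8U.
```

>>> {"method": "arm_command", "body": {
  "series": [
    [0,0,0,-0.025,0,0,-3],
    [0,0,0,-0.025,0,0,-5.5],
    [0,0,0,-0.025,0,0,-5.5],
    [0,0,0,-0.025,0,0,-5.5],
    [0,0,0,-0.025,0,0,-5.5],
    [0,0,0,-0.025,0,0,-5.5],
    [0,0,0,-0.025,0,0,-5.5]
  ]
}}

```text
clock: 37.13
eef_pos: [554.2, -186.4, 152.2]
tool_rot: [-1.561, 1.566, -2.675]
force: [0.8, 2.3, 6.7]
width: 10.2
```

```bash
cat > yaw.py <<'E'
from h import *
s=st();M=toolR(s['tool_rot']).as_matrix();print('tool y yaw',np.degrees(np.arctan2(M[1,1],M[0,1])).round(2),'bar yaw',(np.degrees(np.arctan2(M[1,1],M[0,1]))-90).round(2),'torque',s['torque'].round(3))
E
python3 yaw.py
```

```text
t 37.13 tcp [ 554.2 -186.4  152.2] rpy [ -89.5   89.7 -153.3] F [0.8 2.3 6.7] w 10.2 q [ 0.86  0.84 -1.02  1.76  0.83  1.04 -0.02]
tool y yaw 26.2 bar yaw -63.8 torque [ 0.559 -0.173  0.038]
```

>>> {"method": "arm_command", "body": {
  "series": [
    [0,0,0,-0.02,0,0,-5.6],
    [0,0,0,-0.02,0,0,-5.6],
    [0,0,0,-0.02,0,0,-5.6],
    [0,0,0,-0.025,0,0,-5.6],
    [0,0,0,-0.025,0,0,-5.6],
    [0,0,0,-0.025,0,0,-5.6],
    [0,0,0,-0.025,0,0,-5.6],
    [0,0,0,0,0,0,0]
  ]
}}

```text
clock: 37.8
eef_pos: [554.0, -186.3, 150.4]
tool_rot: [-1.719, 1.566, 2.768]
force: [1.1, 3.8, 6.6]
width: 11.2
```

```bash
python3 yaw.py; python3 org.py o2 2>/dev/null | sed -n 11,22p
```

```text
t 37.8 tcp [ 554.  -186.3  150.4] rpy [-98.5  89.7 158.6] F [1.1 3.8 6.6] w 11.2 q [ 0.79  0.78 -0.86  1.76  0.71  0.94 -0.6 ]
tool y yaw -12.92 bar yaw -102.92 torque [ 0.705 -0.188 -0.096]
 [ 0  0  0  0  0  0  0  0  0  0  0  0  0  0  0  7 16 25 26 27]
 [ 0  0  0  0  0  0  0  0  0  0  0  0  0  0  1  6 14 23 26 26]
 [ 0  0  0  0  0  0  0  0  0  0  0  0  0  2  2  7 14 21 27 28]
 [ 0  0  0  0  0  0  0  0  0  0  0  0  2  5  6  7 16 23 24 28]
 [ 0  0  0  0  0  0  0  0  0  0  0  2 13 16 19 16 15 20 23 27]
 [ 0  0  0  0  0  0  0  0  0  0  3 14 29 41 41 36 22 17 24 26]
 [ 0  0  0  0  0  0  0  0  0  0  8 19 39 51 50 39 23 15 21 27]
 [ 0  0  0  0  0  0  0  0  0  1  7 14 24 30 30 23 14 15 23 26]
 [ 0  0  0  0  0  0  0  0  0  0  9 13 14 11 13 12 16 23 26 28]
 [ 0  0  0  0  0  0  0  0  0  0 11 19 20 15 17 19 22 25 27 31]
 [ 0  0  0  0  0  0  0  0  0  0  9 19 24 24 26 26 26 26 29 32]
 [ 0  0  0  0  0  0  0  0  0  0  7 19 26 26 27 27 27 30 30 32]
```

View pics/o2.png

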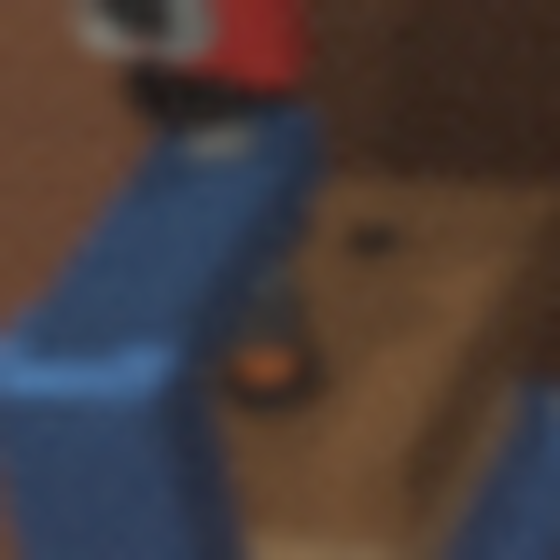

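```bash
cat > om.py <<'E'
import numpy as np,sys
for n in sys.argv[1:]:
    im=np.load(f'pics/{n}.npy');r=im[180:204,208:219];R_,G_,B_=r[...,2],r[...,1],r[...,0]
    ratio=(R_-G_)/(R_+1); 
    w=np.clip(ratio-.33,0,None)*R_
    rows=np.arange(180,204)[:,None]
    w2=np.clip(R_-G_-28,0,None)
    print(n,'S',w.sum().round(1),'S2',w2.sum().round(0),'row',((w*rows).sum()/w.sum()).round(2),'maxratio',ratio.max().round(3), 'row sums',w.sum(1)[4:20].round(0))
E
python3 om.py o0 o1 o2
```

```text
o0 S 63.3 S2 201.0 row 189.86 maxratio 0.435 row sums [ 0.  0.  0.  0.  0. 18. 37.  9.  0.  0.  0.  0.  0.  0.  0.  0.]
o1 S 64.6 S2 190.0 row 189.85 maxratio 0.423 row sums [ 0.  0.  0.  0.  0. 19. 36. 10.  0.  0.  0.  0.  0.  0.  0.  0.]
o2 S 66.1 S2 183.0 row 190.9 maxratio 0.434 row sums [ 0.  0.  0.  0.  0.  0. 16. 40. 10.  0.  0.  0.  0.  0.  0.  0.]
```

>>> {"method": "arm_command", "body": {
  "series": [
    [0,0,0,-0.02,0,0,-5.6],
    [0,0,0,-0.025,0,0,-5.6],
    [0,0,0,-0.025,0,0,-5.6],
    [0,0,0,-0.025,0,0,-5.6],
    [0,0,0,-0.025,0,0,-5.6],
    [0,0,0,0,0,0,0]
  ]
}}

```text
clock: 38.45
eef_pos: [553.9, -186.3, 149.1]
tool_rot: [-1.799, 1.565, 2.2]
force: [1.3, 3.3, 6.5]
width: 10.7
```

```bash
python3 yaw.py; python3 org.py o3 >/dev/null 2>&1; python3 om.py o3
```

```text
t 38.45 tcp [ 553.9 -186.3  149.1] rpy [-103.1   89.7  126.1] F [1.3 3.3 6.5] w 10.7 q [ 0.72  0.74 -0.73  1.77  0.62  0.88 -1.  ]
tool y yaw -40.85 bar yaw -130.85 torque [ 0.691 -0.115 -0.092]
o3 S 62.1 S2 176.0 row 191.23 maxratio 0.425 row sums [ 0.  0.  0.  0.  0.  0.  6. 36. 20.  0.  0.  0.  0.  0.  0.  0.]
```

>>> {"method": "arm_command", "body": {
  "series": [
    [0,0,0,-0.02,0,0,-5.6],
    [0,0,0,-0.025,0,0,-5.6],
    [0,0,0,-0.025,0,0,-5.6],
    [0,0,0,0,0,0,0]
  ]
}}

```text
clock: 38.93
eef_pos: [553.8, -186.2, 148.4]
tool_rot: [-1.807, 1.564, 1.899]
force: [-0.5, 3.5, 7.1]
width: 10.6
```

```bash
python3 yaw.py; python3 org.py o4 >/dev/null 2>&1; python3 om.py o4
```

```text
t 38.93 tcp [ 553.8 -186.2  148.4] rpy [-103.6   89.6  108.8] F [-0.5  3.5  7.1] w 10.6 q [ 0.68  0.72 -0.66  1.77  0.56  0.85 -1.24]
tool y yaw -57.65 bar yaw -147.65 torque [ 0.734 -0.156 -0.047]
o4 S 62.5 S2 173.0 row 191.54 maxratio 0.43 row sums [ 0.  0.  0.  0.  0.  0.  0. 31. 30.  2.  0.  0.  0.  0.  0.  0.]
```

>>> {"method": "arm_command", "body": {
  "series": [
    [0,0,0,-0.02,0,0,-5.6],
    [0,0,0,-0.025,0,0,-5.6],
    [0,0,0,-0.025,0,0,-5.6],
    [0,0,0,0,0,0,0]
  ]
}}

```text
clock: 39.42
eef_pos: [553.8, -186.2, 147.7]
tool_rot: [-1.787, 1.564, 1.626]
force: [0.2, 2.9, 6.6]
width: 10.8
```

```bash
python3 yaw.py; python3 org.py o5 >/dev/null 2>&1; python3 om.py o5
```

```text
t 39.42 tcp [ 553.8 -186.2  147.7] rpy [-102.4   89.6   93.2] F [0.2 2.9 6.6] w 10.8 q [ 0.64  0.7  -0.58  1.77  0.49  0.82 -1.47]
tool y yaw -74.45 bar yaw -164.45 torque [ 0.695 -0.163 -0.083]
o5 S 66.6 S2 186.0 row 191.76 maxratio 0.436 row sums [ 0.  0.  0.  0.  0.  0.  0. 25. 33.  9.  0.  0.  0.  0.  0.  0.]
```

>>> {"method": "arm_command", "body": {
  "series": [
    [0,0,0,-0.02,0,0,-5.6],
    [0,0,0,-0.025,0,0,-5.6],
    [0,0,0,-0.025,0,0,-5.6],
    [0,0,0,0,0,0,0]
  ]
}}

```text
clock: 39.9
eef_pos: [553.9, -186.1, 147.0]
tool_rot: [-1.757, 1.564, 1.363]
force: [1.0, 3.3, 6.1]
width: 11.0
```

```bash
python3 yaw.py; python3 org.py o6 >/dev/null 2>&1; python3 om.py o6
```

```text
t 39.9 tcp [ 553.9 -186.1  147. ] rpy [-100.7   89.6   78.1] F [1.  3.3 6.1] w 11.0 q [ 0.59  0.68 -0.5   1.78  0.43  0.79 -1.71]
tool y yaw -91.24 bar yaw -181.24 torque [ 0.701 -0.144 -0.076]
o6 S 55.6 S2 161.0 row 191.88 maxratio 0.431 row sums [ 0.  0.  0.  0.  0.  0.  0. 13. 36.  7.  0.  0.  0.  0.  0.  0.]
```

>>> {"method": "arm_command", "body": {
  "series": [
    [0,0,0,-0.02,0,0,-5.6],
    [0,0,0,-0.025,0,0,-5.6],
    [0,0,0,-0.025,0,0,-5.6],
    [0,0,0,0,0,0,0]
  ]
}}

```text
clock: 40.38
eef_pos: [553.9, -186.0, 146.2]
tool_rot: [-1.717, 1.563, 1.11]
force: [1.2, 3.5, 6.1]
width: 10.9
```

```bash
python3 yaw.py; python3 org.py o7 >/dev/null 2>&1; python3 om.py o7
```

```text
t 40.38 tcp [ 553.9 -186.   146.2] rpy [-98.4  89.6  63.6] F [1.2 3.5 6.1] w 10.9 q [ 0.54  0.67 -0.41  1.78  0.36  0.76 -1.94]
tool y yaw -108.04 bar yaw -198.04 torque [ 0.779 -0.146 -0.071]
o7 S 55.7 S2 150.0 row 192.08 maxratio 0.434 row sums [ 0.  0.  0.  0.  0.  0.  0.  9. 33. 14.  0.  0.  0.  0.  0.  0.]
```

>>> {"method": "arm_command", "body": {
  "series": [
    [0,0,0,-0.02,0,0,-5.6],
    [0,0,0,-0.025,0,0,-5.6],
    [0,0,0,-0.025,0,0,-5.6],
    [0,0,0,0,0,0,0]
  ]
}}

```text
clock: 40.87
eef_pos: [553.9, -186.0, 145.5]
tool_rot: [-1.669, 1.563, 0.865]
force: [1.9, 3.4, 6.0]
width: 10.8
```

```bash
python3 yaw.py; python3 org.py o8 >/dev/null 2>&1; python3 om.py o8
```

```text
t 40.87 tcp [ 553.9 -186.   145.5] rpy [-95.6  89.6  49.5] F [1.9 3.4 6. ] w 10.8 q [ 0.49  0.66 -0.33  1.79  0.29  0.74 -2.17]
tool y yaw -124.83 bar yaw -214.83 torque [ 0.825 -0.273 -0.036]
o8 S 41.8 S2 141.0 row 192.09 maxratio 0.427 row sums [ 0.  0.  0.  0.  0.  0.  0.  3. 32.  7.  0.  0.  0.  0.  0.  0.]
```

```bash
sed -i 's/measure(3)$/measure(3)/; s/im,reg,o=measure(3)/im,reg,o=measure(8)/' org.py; python3 org.py o8b >/dev/null 2>&1; python3 om.py o8b
```

```text
o8b S 43.4 S2 132.0 row 192.21 maxratio 0.421 row sums [ 0.  0.  0.  0.  0.  0.  0.  3. 29. 12.  0.  0.  0.  0.  0.  0.]
```

>>> {"method": "arm_command", "body": {
  "series": [
    [0,0,0,-0.02,0,0,-5.6],
    [0,0,0,-0.025,0,0,-5.6],
    [0,0,0,-0.025,0,0,-5.6],
    [0,0,0,0,0,0,0]
  ]
}}

```text
clock: 41.75
eef_pos: [554.0, -185.9, 144.7]
tool_rot: [-1.614, 1.563, 0.626]
force: [1.4, 3.7, 5.7]
width: 10.6
```

```bash
python3 yaw.py; python3 org.py o9 >/dev/null 2>&1; python3 om.py o9
```

```text
t 41.75 tcp [ 554.  -185.9  144.7] rpy [-92.5  89.6  35.9] F [1.4 3.7 5.7] w 10.6 q [ 0.44  0.65 -0.25  1.79  0.22  0.72 -2.39]
tool y yaw -141.63 bar yaw -231.63 torque [ 0.816 -0.338 -0.035]
o9 S 16.8 S2 156.0 row 192.12 maxratio 0.395 row sums [ 0.  0.  0.  0.  0.  0.  0.  0. 15.  2.  0.  0.  0.  0.  0.  0.]
```

>>> {"method": "arm_command", "body": {
  "series": [
    [0,0,0,-0.02,0,0,-5.6],
    [0,0,0,-0.025,0,0,-5.6],
    [0,0,0,-0.025,0,0,-5.6],
    [0,0,0,0,0,0,0]
  ]
}}

```text
clock: 42.48
eef_pos: [554.1, -185.9, 144.0]
tool_rot: [-1.563, 1.563, 0.384]
force: [1.9, 3.7, 5.1]
width: 10.7
```

```bash
python3 yaw.py; python3 org.py o10 >/dev/null 2>&1; python3 om.py o10
```

```text
t 42.48 tcp [ 554.1 -185.9  144. ] rpy [-89.6  89.6  22. ] F [1.9 3.7 5.1] w 10.7 q [ 0.38  0.64 -0.16  1.79  0.14  0.71 -2.62]
tool y yaw -158.43 bar yaw -248.43 torque [ 0.83  -0.336 -0.091]
o10 S 3.2 S2 123.0 row 192.0 maxratio 0.356 row sums [0. 0. 0. 0. 0. 0. 0. 0. 3. 0. 0. 0. 0. 0. 0. 0.]
```

View pics/o10.png

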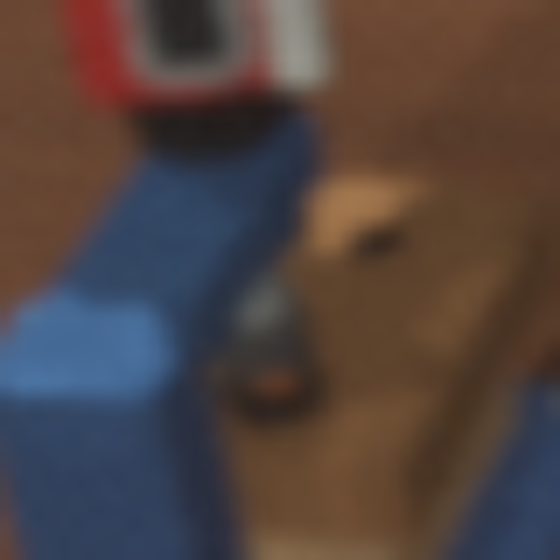

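```bash
python3 - <<'E'
import numpy as np
for n in('o0','o1','o2','o3','o4','o5','o6','o7','o8b','o9','o10'):
    im=np.load(f'pics/{n}.npy');r=im[180:204,212:215].mean(1);d=r[:,2]-r[:,1]
    wood=im[196:202,216:224].mean((0,1)); w2=im[186:192,221:228].mean((0,1))
    print(n,'R-G',d[4:20].round(0).astype(int).tolist(),'R',r[4:20,2].round(0).astype(int).tolist(),'wood',wood.round(0)[2],w2.round(0)[2])
E
```

```text
o0 R-G [-4, -2, 0, 3, 17, 38, 47, 28, 11, 15, 23, 27, 28, 28, 27, 26] R [48, 48, 51, 57, 73, 103, 110, 75, 50, 62, 83, 92, 94, 96, 96, 97] wood 105.0 107.0
o1 R-G [-5, -3, 0, 4, 15, 38, 46, 29, 12, 16, 22, 26, 27, 28, 28, 27] R [46, 47, 51, 56, 71, 101, 109, 77, 49, 61, 82, 91, 92, 94, 96, 96] wood 104.0 99.0
o2 R-G [-5, -4, -1, 2, 4, 16, 37, 47, 29, 13, 18, 25, 27, 27, 27, 27] R [49, 53, 51, 53, 58, 72, 101, 110, 77, 54, 71, 89, 94, 95, 97, 95] wood 104.0 102.0
o3 R-G [-4, -3, -1, 1, 4, 9, 28, 46, 34, 15, 16, 25, 27, 28, 28, 27] R [54, 60, 60, 56, 56, 64, 88, 109, 85, 53, 63, 85, 92, 95, 96, 96] wood 105.0 104.0
o4 R-G [-4, -3, -2, 1, 2, 7, 24, 43, 38, 20, 15, 22, 27, 28, 28, 27] R [53, 64, 65, 59, 58, 60, 84, 106, 92, 62, 60, 80, 91, 96, 97, 96] wood 105.0 106.0
o5 R-G [-3, -3, -2, 0, 3, 6, 19, 39, 43, 25, 12, 20, 25, 27, 26, 27] R [54, 64, 70, 61, 56, 61, 78, 103, 103, 69, 54, 74, 89, 94, 96, 96] wood 105.0 105.0
o6 R-G [-2, -3, -2, 0, 1, 4, 16, 35, 43, 26, 11, 19, 25, 27, 28, 26] R [55, 64, 72, 68, 60, 60, 72, 97, 104, 71, 53, 69, 88, 94, 96, 95] wood 104.0 103.0
o7 R-G [-3, -3, -2, 0, 2, 4, 11, 30, 42, 26, 12, 19, 26, 27, 27, 27] R [55, 67, 75, 72, 60, 58, 68, 89, 102, 69, 51, 69, 88, 95, 97, 95] wood 104.0 101.0
o8b R-G [0, -2, -2, 0, 2, 4, 8, 26, 40, 26, 12, 18, 25, 27, 28, 27] R [61, 68, 76, 77, 62, 57, 63, 84, 100, 70, 50, 70, 89, 94, 97, 96] wood 104.0 95.0
o9 R-G [-2, -3, -2, 0, 1, 3, 5, 18, 31, 20, 12, 18, 25, 27, 28, 27] R [57, 66, 80, 84, 69, 58, 60, 74, 88, 63, 52, 70, 88, 94, 96, 96] wood 104.0 92.0
o10 R-G [-2, -2, -2, 0, 1, 3, 5, 13, 21, 15, 12, 19, 25, 27, 27, 26] R [57, 67, 80, 83, 71, 60, 59, 67, 73, 55, 51, 70, 88, 95, 97, 95] wood 104.0 96.0
```

```bash
python3 - <<'E'
import numpy as np
from scipy.ndimage import shift
Y=dict(o1=-27.2,o2=-102.92,o3=-130.85,o4=-147.65,o5=-164.45,o6=-181.24,o7=-198.04,o8b=-214.83,o9=-231.63,o10=-248.43)
I={k:np.load(f'pics/{k}.npy') for k in Y}
def reg(im,r0=193,r1=199,c0=209,c1=218): return im[r0:r1,c0:c1]
from scipy.optimize import minimize_scalar
# subpixel shift of each relative to o7/o8b/o9/o10 mean (pad at rest)
ref=np.mean([I[k] for k in('o8b','o9','o10')],0)
for k in Y:
    best=[]
    for c0,c1 in((209,218),(211,217)):
      f=lambda d:((reg(shift(I[k],(d,0.0,0),order=3),193,199,c0,c1)-reg(ref,193,199,c0,c1))**2).sum()
      best.append(min((minimize_scalar(f,bounds=b,method='bounded') for b in((-.6,.6),(0,1.5),(1,3))),key=lambda r:r.fun).x)
    print(k,Y[k],'pad still to go px',np.round(best,3))
E
```

```text
Still running in the background as job /tmp/bash_jobs.1000/8f085bbe9ace (pid 3286). You'll get a notice when it ends.
```

```bash
kill -- -$(cat /tmp/bash_jobs.1000/8f085bbe9ace/pid); OMP_NUM_THREADS=1 timeout 100 python3 - <<'E'
import numpy as np
Y=dict(o1=-27.2,o2=-102.92,o3=-130.85,o4=-147.65,o5=-164.45,o6=-181.24,o7=-198.04,o8b=-214.83,o9=-231.63,o10=-248.43)
I={k:np.load(f'pics/{k}.npy')[180:210,205:222] for k in Y}
from scipy.interpolate import CubicSpline
ref=np.mean([I[k] for k in('o8b','o9','o10')],0)
rows=np.arange(30)
ds=np.arange(-.6,2.8,.02)
for k in Y:
    cs=CubicSpline(rows,I[k],axis=0);out=[]
    for r0,r1,c0,c1 in((13,19,4,13),(13,18,6,12),(14,19,5,12)):
        e=[((cs(np.arange(r0,r1)-d)-ref[r0:r1])[:,c0:c1]**2).sum() for d in ds];out.append(ds[int(np.argmin(e))])
    print(k,Y[k],np.round(out,2))
E
```

```text
o1 -27.2 [1.5  1.54 1.42]
o2 -102.92 [0.84 0.84 1.  ]
o3 -130.85 [0.56 0.56 0.64]
o4 -147.65 [0.34 0.34 0.44]
o5 -164.45 [0.06 0.04 0.16]
o6 -181.24 [-0.12 -0.14 -0.08]
o7 -198.04 [-0.08 -0.1  -0.04]
o8b -214.83 [-0.06 -0.08  0.02]
o9 -231.63 [0. 0. 0.]
o10 -248.43 [ 0.06  0.06 -0.02]
```

>>> {"method": "arm_command", "body": {
  "series": [
    [0,0,0,-0.02,0,0,-5.6],
    [0,0,0,-0.025,0,0,-5.6],
    [0,0,0,-0.025,0,0,-5.6],
    [0,0,0,0,0,0,-2],
    [0,0,0,0,0,0,0]
  ]
}}

```text
clock: 43.3
eef_pos: [554.1, -185.9, 143.2]
tool_rot: [-1.528, 1.563, 0.095]
force: [1.2, 4.1, 6.3]
width: 10.7
```

```bash
python3 yaw.py; python3 org.py o11 >/dev/null 2>&1; python3 - <<'E'
import numpy as np
for n in('o10','o11'):
    im=np.load(f'pics/{n}.npy');r=im[180:204,212:215].mean(1);d=r[:,2]-r[:,1]
    print(n,'R-G',d[4:20].round(0).astype(int).tolist(),'R',r[4:20,2].round(0).astype(int).tolist())
E
```

```text
t 43.3 tcp [ 554.1 -185.9  143.2] rpy [-87.5  89.6   5.4] F [1.2 4.1 6.3] w 10.7 q [ 0.32  0.64 -0.06  1.8   0.05  0.7  -2.86]
tool y yaw -177.05 bar yaw -267.05 torque [ 0.972 -0.404 -0.092]
o10 R-G [-2, -2, -2, 0, 1, 3, 5, 13, 21, 15, 12, 19, 25, 27, 27, 26] R [57, 67, 80, 83, 71, 60, 59, 67, 73, 55, 51, 70, 88, 95, 97, 95]
o11 R-G [3, 1, -1, -1, 1, 3, 4, 10, 17, 13, 11, 18, 26, 27, 28, 27] R [67, 74, 82, 87, 75, 61, 59, 64, 69, 52, 52, 70, 89, 95, 97, 95]
```

View pics/o11.png

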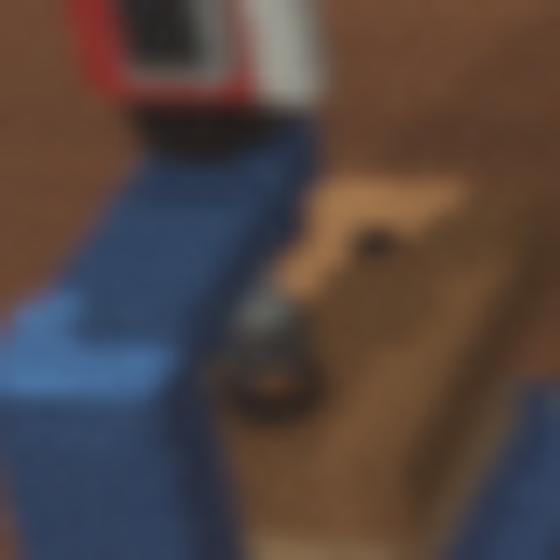

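>>> {"method": "arm_command", "body": {
  "series": [
    [0.1,0,0,0.05,0,0,0],
    [0.2,0,0,0,0,0,0],
    [0.35,0,0,0,0,0,0],
    [0.5,0,0,0,0,0,0],
    [0.5,0,0,0,0,0,0],
    [0.5,0,0,0.5,0,0,0],
    [0.5,0,0,1.2,0,0,0],
    [0.5,0,0,1.5,0,0,0],
    [0.5,0,0,1.5,0,0,0],
    [0.5,0,0,1.5,0,0,0],
    [0.5,0,0,1.5,0,0,0],
    [0.5,0,0,1.5,0,0,0]
  ]
}}

```text
clock: 44.7
eef_pos: [553.0, -187.3, 236.3]
tool_rot: [-1.693, 1.565, -0.072]
force: [0.8, -0.7, -0.1]
width: 42.6
```

>>> {"method": "arm_command", "body": {
  "series": [
    [0.5,-1,1,1.5,0,0,5],
    [0.5,-1,2,1,0,0,5],
    [0.5,-1,3,0.5,0,0,5],
    [0.5,-1,3,0,0,0,5],
    [0.5,-1,3,0,0,0,5],
    [0.5,-1,3,0,0,0,5],
    [0.5,-1,3,0,0,0,5],
    [0.5,-1,3,0,0,0,5],
    [0.5,-0.5,2,0,0,0,5],
    [0.5,0,0,0,0,0,0]
  ]
}}

```text
clock: 45.53
eef_pos: [466.9, 47.8, 266.0]
tool_rot: [-1.457, 1.563, 0.96]
force: [0.0, -0.2, 0.4]
width: 42.6
```

```bash
python3 yaw.py; python3 org.py o12 >/dev/null 2>&1; python3 - <<'E'
from h import *
for n in('o5','o11','o12'):
    im=np.load(f'pics/{n}.npy');r=im[180:204,212:215].mean(1);d=r[:,2]-r[:,1]
    print(n,'R-G',d[4:20].round(0).astype(int).tolist(),'R',r[4:20,2].round(0).astype(int).tolist())
t=ctrl.get_image('top');cv2.imwrite('pics/top18.png',t)
crop(t,405,165,475,255,8,'pics/t18.png');cv2.imwrite('pics/s18.png',ctrl.get_image('scene'))
E
```

```text
t 45.53 tcp [466.9  47.8 266. ] rpy [-83.5  89.5  55. ] F [ 0.  -0.2  0.4] w 42.6 q [ 0.09  0.34 -0.33  1.95  0.13  0.86 -2.6 ]
tool y yaw -131.54 bar yaw -221.54 torque [0.051 0.035 0.011]
o5 R-G [-3, -3, -2, 0, 3, 6, 19, 39, 43, 25, 12, 20, 25, 27, 26, 27] R [54, 64, 70, 61, 56, 61, 78, 103, 103, 69, 54, 74, 89, 94, 96, 96]
o11 R-G [3, 1, -1, -1, 1, 3, 4, 10, 17, 13, 11, 18, 26, 27, 28, 27] R [67, 74, 82, 87, 75, 61, 59, 64, 69, 52, 52, 70, 89, 95, 97, 95]
o12 R-G [4, 3, 0, 0, 1, 4, 5, 12, 18, 14, 12, 19, 25, 28, 28, 27] R [71, 76, 84, 87, 75, 63, 61, 67, 70, 56, 52, 70, 89, 95, 98, 96]
```

View pics/t18.png

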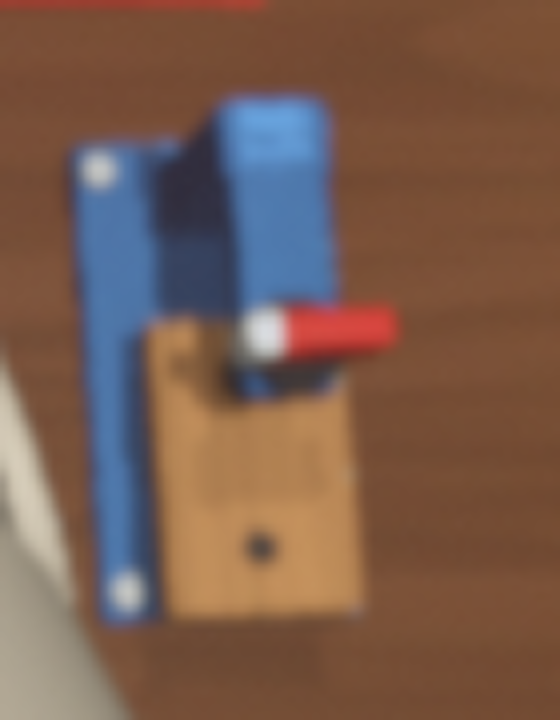

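View pics/o12.png

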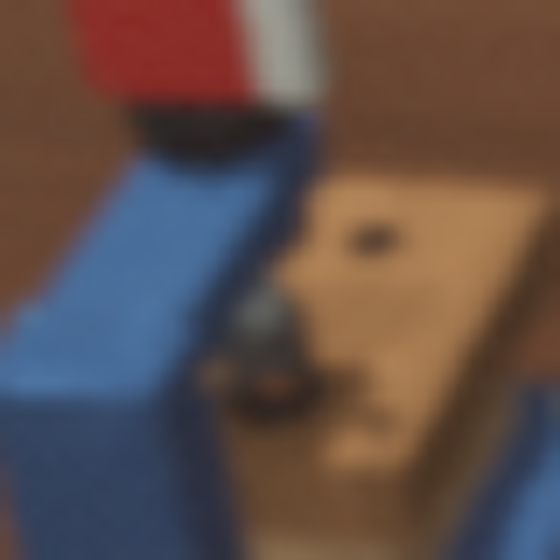

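View pics/s18.png

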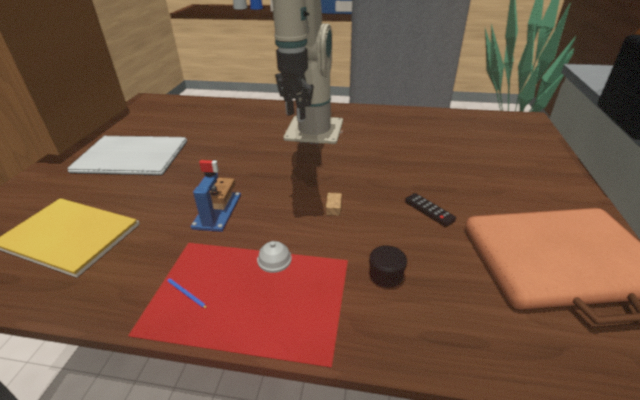

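```bash
python3 - <<'E'
from cell import ctrl
print(ctrl.finish_job()); print(ctrl.read_state()['clock'])
E
```

```text
the job is handed in; nothing more can be done
None
the job is handed in; nothing more can be done
```

The plaque is clamped brass side down on the green bed, and I handed the job in at about 46 s. The one loose check is the final quarter turn, which I could only measure to within several degrees.

**Turning over:** I gripped the plaque on its long sides and stood it on one end on free desk. I then re-gripped it from the wooden side and slid it in from the clamp's open end. It touched the bed gently, peaking at about 14 N, before I let go. It never dropped or toppled.

**Placing:** The arm's own position put the plaque within 1 mm of the bed's centre. The top camera suggested it may sit up to about 2 mm short along the bed's length. Plaque and clamp were both at about 1.8°, and the two black dots face up.

**Knob:** I turned it about 240° clockwise in one grasp, and it stayed where I left it. After release the bar read about −267° in the picture, matching the tool.

**Quarter turn:** My two ways of finding the touch disagreed a little:

| Evidence | Touch at (bar angle) | Turn past touch |
|---|---|---|
| Pad stops moving in the images | about −175° to −181° | about 86° to 92° |
| Orange stem disappearing | nearer −187° | about 80° |

A faint trace of orange was still visible at the end, so the turn is more likely slightly under a quarter than over. I left it there.

**Rest of the desk:** The bell, remote control and tin show no visible movement in the last scene picture. The robot was clear of everything when I handed in.

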